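Put the repair parts away in the locking drawer

ROBOT

A 7-joint arm with a two-finger parallel gripper is mounted at the origin on the work surface. World frame = base frame: x ahead of the robot, y to its left, z up, the work surface at z = 0. Lengths are in m, angles in rad, forces in N, time in s.
With the tool pointing down it reaches from about 0.4 to 0.9 m from the base axis. Payload 5.6 kg.
Tool frame: the origin (TCP) lies midway between the tips of the shut fingers; the grasp point (between the pads) lies 19 mm behind it (grasp_offset is the distance from the TCP to the grasp point, in m); z points along the fingers, y is the line along which they close (so a half turn about z gives the same grasp; the last joint's range is limited). The gripper opens to 92 mm and grips with 3 to 60 N. Pads are 20 mm wide; open, the fingers measure 128 mm over their backs; the gripper's body (75 mm by 189 mm) begins 69 mm behind the grasp point.
Start: joints at [-1.349, 0.468, -0.012, 1.603, 0.006, 1.071, -0.056], TCP at [0.17, 0.627, 0.215] pointing down, gripper open.
Joint ranges: [-2.53, 2.53], [-0.31, 2.02], [-1.57, 1.55], [0.28, 2.44], [-1.29, 4.43], [0.15, 1.84], [-2.92, 2.92]. Speed limits (rad/s): [2.57, 2.57, 3.14, 3.14, 3.14, 3.14, 3.14].

INTERFACE

Orientations are given as a 3x3 rotation matrix whose columns are the frame's x, y, z axes.
In Python, from bench import * gives the robot as it stands.
- The arm moves only by the shell command python3 -m crank 'ROWS' [OPENING] [FORCE]. ROWS is JSON, a list of rows, each a list of 2 entries, a list of its own where there are three numbers: the shift along the tool's x, y, z in cm, then the turn about the tool's z in rad. A call has 1 to 8 rows; each row is the pose to reach, as a shift and turn from the pose commanded when the call began, along the tool's axes at that moment; what a row does not reach only later rows make up. A row lasts 1/12 s, in which the tool goes at most 41.7 mm and 7.16 degrees, less where a joint would pass 70% of its speed; a pose out of reach is approached as far as the arm can. A call with a gripper value outside its range is refused whole. OPENING is the opening, from 0 (shut) to 1 (fully open), set as the call begins (- or left out, the last holds). The fingers move at their own pace and stop on an object; FORCE is the grip in N (left out, the last holds). Time passes only in rows, so rows that repeat a pose let the fingers close. It gives the time, the measured TCP pose, the force, the opening and the grip force at its end, in the units of the state.
- observe(): the state, without advancing time (a new reading comes with each control period).
- get_image(name): name is "scene" or "top"; returns the picture (400x640x3 uint8, red, green, blue); there is no depth.
- camera_params(name): a dict with "camera_matrix" (3x3 intrinsics, pixels), "dist_coeffs" ([k1, k2, p1, p2, k3] as OpenCV has them; the pictures are not rectified), "R" (3x3) and "t" (3): a world point X has camera coordinates R X + t. Camera axes: x right, y down, z forward; pixel columns grow to the right and rows downward; lengths in m; the calibration is good to about 2 mm. A picture is of the moment at which its call begins. camera_params takes no time and is no camera call.
- close_job(): hands the job in; it is judged then, once.
Trained networks look in the newest picture that a camera, given by its name, has taken for a name from the list of things; names that differ only in an ending like _2 or _b are one class to them, and where a whole thing is asked for, a point or a joint stands for the part that bears it (a point fixed in the world has none). Each returns a list of dicts, best first, with "confidence" (0 to 1); they miss things now and then, are a little off and sometimes report something else, mostly with a low value. They report only what shows in the picture. A call takes as long as a camera call.
- regions_of(name, camera): "pixels" (400x640 bool, what is visible of it) and "pixel" ([column, row] in pixels, amid what is visible of it).
- pinpoint(name, camera): "pixel" ([column, row] in pixels: a listed point, or the origin of a listed thing).
The state is a dict: "time_s": time; "joint_pos": joint angles; "joint_vel": joint speeds; "joint_torque": joint torques, N m; "ee_pos": TCP position; "tool_rot": TCP orientation; "ft_force": force on the tool from outside, world axes, zero at the start; "moment": the same for the moment, N m; "finger_gap": finger opening in m; "finger_force": force on a finger pad.
Only numpy, scipy, OpenCV 4.12 (cv2) and the standard library are available. Lean on these libraries where they do the work, as an engineer would, in place of code of your own. Each camera call takes 0.05 s, during which the arm holds its last target. There are 200 camera calls.

TASK

Clear the repair bench into the locking drawer chest: push the chest's sprung knob in and turn it clockwise past its safety stops until the knob springs out again unlocked, then pull the drawer well open by its handle. Put every battery pack (flat slab) in the wide compartment and every transformer (squat block) in the narrow one, however many there are today, and push the drawer fully shut. Then push the knob in and turn it back past the stops so that it springs out locked; leave everything else on the bench where it is.

Things in the scene. Friction and masses are not known exactly. Their poses are not given: they have to be found in the camera images.
- chest: fixed plywood chest, 260 x 420 x 135 mm (x, y, z); origin at the centre of its underside; x points from its front to its back (its one drawer slides out along -x, towards the robot), y to the left seen from the robot. The 416 mm wide drawer front reaches x = -146 mm when shut, top edge z = 124 mm. The knob's axis is at x = -85, y = +10 mm on its top
- lock_turn (a joint): angle of the black knob on the chest's top, 0 to 1.6 rad, clockwise seen from above. Near 0 the drawer is bolted; from 1.1 it is free. Steel stops overhang the rim on two sides: with the knob out its two noses cannot pass them, between about 0.37 and 1.07 rad, either way; pushed in, they pass beneath. Stays where left (friction 0.05 N m). Turns back to 0 only with the drawer fully shut
- lock_push (a joint): how far the knob is pushed in (down), 0 to 0.012 m, sprung: 5 N to start, 14 N at the bottom; 0.011 m or more lets it pass the stops; springs out by itself on either side of the stops, but stays caught in if left beneath them
- knob_grip (a point): on the knob's axis, in its upright bar: 46 mm long (point x), 14 mm thick (point y), 38 mm high. This point is 13 mm under the bar's top, 25 mm above the knob's round base (54 mm across) and, knob out, 47 mm above the chest's top. The two stops by the knob are 26 mm high, 28 to 50 mm from the axis. Turns and sinks with the knob
- drawer (a joint): how far the drawer is pulled out, 0 (shut) to 0.135 m; friction about 2 N plus 6 N per m/s; bolted, it has 4 to 8 mm of play
- drawer_handle (a point): middle of the drawer's bar handle: a horizontal steel bar, 12 mm thick, 120 mm long (along the chest's y axis), its middle 44 mm in front of the drawer front and 100 mm above the bench, 35 mm below the chest's top; moves with the drawer; axes as the chest's
- wide_bay (a point): drawer's wide compartment (right, seen from the robot), for packs: point on its floor, midway between its sides, 67 mm behind the drawer front's inner face. Inside 200 mm wide (y +-100), 205 mm deep (x -67 to +138), floor 20 mm above the bench, divider and side walls 40 mm high. Axes as the chest's; moves with the drawer; open to above only as far as the drawer is pulled out
- narrow_bay (a point): the same for the narrow compartment (on the left seen from the robot), which is 180 mm wide (y, 90 mm either side of this point). Transformers belong here
- pack0: battery pack: flat grey slab with black end caps, 90 x 34 x 24 mm (x, y, z), 0.14 to 0.23 kg, lying flat on the bench at the start; origin at the centre of its underside, z up. May be absent (None)
- pack1: battery pack: flat grey slab with black end caps, 90 x 34 x 24 mm (x, y, z), 0.14 to 0.23 kg, lying flat on the bench at the start; origin at the centre of its underside, z up. May be absent (None)
- pack2: battery pack: flat grey slab with black end caps, 90 x 34 x 24 mm (x, y, z), 0.14 to 0.23 kg, lying flat on the bench at the start; origin at the centre of its underside, z up. May be absent (None)
- trafo0: transformer: squat block of dark steel laminations round a copper winding, 60 x 44 x 46 mm (x, y, z), 0.24 to 0.42 kg, standing on its 60 x 44 underside at the start; origin at the centre of its underside, z up. May be absent (None)
- trafo1: transformer: squat block of dark steel laminations round a copper winding, 60 x 44 x 46 mm (x, y, z), 0.24 to 0.42 kg, standing on its 60 x 44 underside at the start; origin at the centre of its underside, z up. May be absent (None)
- reel: bystander, stays where it is: a steel-coloured solder reel standing on end, 56 mm across, 48 mm high, among the packs and transformers; origin under its centre
- tape: bystander, stays where it is: a black roll of tape lying flat, 90 mm across, 24 mm high; origin under its centre
- meter: bystander, stays where it is: an orange multimeter lying flat, 160 x 85 x 36 mm; origin under its centre
- mug: bystander, stays where it is: a white mug, 76 mm across, 90 mm high; origin under its centre
- bulb_box: bystander, stays where it is: a standing cardboard box, 70 x 70 x 120 mm; origin under its centre

How it is judged:
By the outcome, as a careful person would: the job done as asked, in the order asked, and still so for the second after the job is handed in, with the robot touching nothing.
Of pack0, pack1, pack2, trafo0, trafo1 only 3 to 5 are there at a start; the rules pass over those that are not, and their reading is None.
At some moment in a run one of pack0, pack1, pack2, trafo0, trafo1 may be knocked a few centimetres aside while the robot is not near it.
Once in a run the grip may slacken for a moment while it holds something.
It also fails if it takes over 208 s, if anything falls off the work surface, if the arm or the gripper's body presses on something with over 40 N, if the wrist force passes 120 N, or if a joint passes its speed limit or range.

## Working session

There is one attempt and no reset: what is moved stays moved. The work goes in short steps, Python scripts to look and compute and a shell command to move; the robot and the scene stay as the last step left them, time stands still between calls to the robot, and variables do not carry over. Pictures are saved under pics/ and viewed, at most 14 in all, crops included, and the job is handed in when it is done.

```bash
ls; mkdir -p pics
cat > h.py <<'E'
from bench import *
import numpy as np, cv2
def ray(cam,px):
    p=camera_params(cam);K=np.array(p["camera_matrix"]);d=np.array(p["dist_coeffs"]);R=np.array(p["R"]);t=np.array(p["t"])
    u=cv2.undistortPoints(np.array([[px]],float),K,d)[0,0]
    return -R.T@t, R.T@np.array([u[0],u[1],1])
def atz(cam,px,z):
    o,v=ray(cam,px); return o+v*(z-o[2])/v[2]
def proj(cam,X):
    p=camera_params(cam)
    return cv2.projectPoints(np.array([X],float),cv2.Rodrigues(np.array(p["R"]))[0],np.array(p["t"]),np.array(p["camera_matrix"]),np.array(p["dist_coeffs"]))[0][0,0]
def tri(pa,pb):
    (o1,v1),(o2,v2)=ray("top",pa),ray("scene",pb)
    A=np.stack([v1,-v2],1);s=np.linalg.lstsq(A,o2-o1,rcond=None)[0]
    a,b=o1+s[0]*v1,o2+s[1]*v2
    return (a+b)/2,np.linalg.norm(a-b)
def save(cam,fn):
    im=get_image(cam);cv2.imwrite("pics/"+fn,cv2.cvtColor(im,cv2.COLOR_RGB2BGR));return im
E
python3 - <<'E'
from h import *
np.set_printoptions(precision=3,suppress=True)
a=save("top","t0.png");b=save("scene","s0.png")
for c in("top","scene"):
  p=camera_params(c);print(c,-np.array(p["R"]).T@np.array(p["t"]))
for n in ["pack0","trafo0","knob_grip","drawer_handle","wide_bay","narrow_bay","chest","reel","tape","meter","mug","bulb_box"]:
  for c in("top","scene"):
    print(n,c,[(np.round(r["pixel"],1),round(r["confidence"],2),atz(c,r["pixel"],0)[:2]) for r in pinpoint(n,c)])
s=observe();print(s["tool_rot"],s["ee_pos"],s["time_s"],s["ft_force"])
E
```

```text
pics
top [ 0.328 -0.081  1.331]
scene [1.265 0.6   1.148]
pack0 top [(array([423.9, 175.1]), 0.82, array([ 0.64 , -0.383])), (array([434.2, 212.7]), 0.68, array([ 0.518, -0.413]))]
pack0 scene [(array([262.2, 184.2]), 0.61, array([ 0.5  , -0.415])), (array([235.6, 203.3]), 0.47, array([ 0.634, -0.405]))]
trafo0 top [(array([357.6, 216.8]), 0.72, array([ 0.502, -0.169])), (array([389.2, 235.7]), 0.6, array([ 0.443, -0.269]))]
trafo0 scene [(array([297.4, 200.2]), 0.8, array([ 0.465, -0.26 ])), (array([305.6, 218.5]), 0.58, array([ 0.508, -0.174]))]
knob_grip top [(array([200.1, 164.3]), 0.51, array([0.671, 0.346]))]
knob_grip scene [(array([402.2, 281.4]), 0.61, array([0.484, 0.227]))]
drawer_handle top [(array([233.9, 197.9]), 0.82, array([0.56 , 0.228]))]
drawer_handle scene [(array([391.9, 263.2]), 0.83, array([0.45 , 0.161])), (array([308.1, 218.7]), 0.71, array([ 0.503, -0.167])), (array([401.7, 281. ]), 0.34, array([0.484, 0.225]))]
wide_bay top [(array([236., 158.]), 0.84, array([0.692, 0.228]))]
wide_bay scene []
narrow_bay top [(array([194.3, 192.9]), 0.56, array([0.575, 0.35
[... 632 characters left out ...]
[ 0.39 , -0.545]))]
meter scene [(array([234.1, 207.3]), 0.62, array([ 0.65 , -0.393])), (array([258.2, 157.6]), 0.58, array([ 0.408, -0.547])), (array([227.2, 172.1]), 0.25, array([ 0.55 , -0.562]))]
mug top [(array([176.1, 271.1]), 0.64, array([0.323, 0.403])), (array([479. , 251.3]), 0.29, array([ 0.396, -0.551]))]
mug scene [(array([482. , 282.3]), 0.92, array([0.311, 0.405])), (array([402.5, 278.6]), 0.69, array([0.475, 0.221]))]
bulb_box top [(array([474.1, 205.4]), 0.77, array([ 0.542, -0.542]))]
bulb_box scene [(array([227.5, 170.7]), 0.55, array([ 0.544, -0.568]))]
[[-0.965  0.262  0.   ]
 [ 0.262  0.965  0.   ]
 [-0.     0.    -1.   ]] [0.17  0.627 0.215] 1.3 [-0.255 -0.551 -0.189]
```

View pics/t0.png

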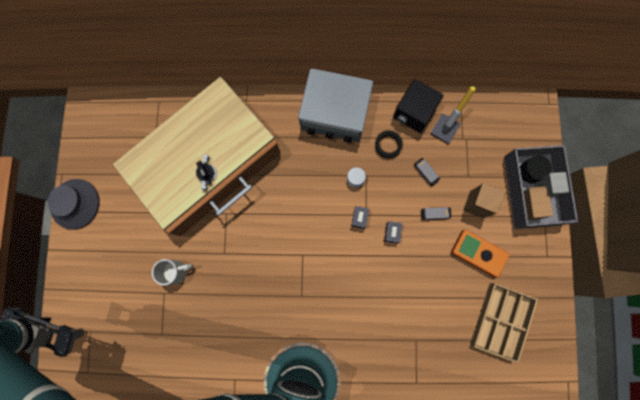

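View pics/s0.png

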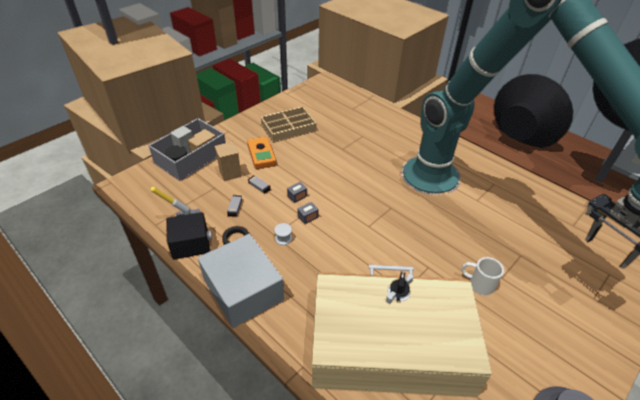

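The top view shows the chest rotated at about (195,155), the knob at (204,172) and the handle at (231,196). There are two packs at (427,171) and (436,214), two trafos at (359,217) and (393,233), and the reel at (356,177). Next I'll fit the chest and the items.

```bash
cat >> h.py <<'E'
def itempose(mask,h,cam="top"):
    "top-face pose from mask: minAreaRect of the mask projected at height ~h"
    m=mask.astype(np.uint8);c=max(cv2.findContours(m,0,cv2.CHAIN_APPROX_NONE)[0],key=cv2.contourArea)[:,0,:]
    P=np.array([atz(cam,q,h)[:2] for q in c],np.float32)
    (x,y),(w,l),a=cv2.minAreaRect(P*1000)
    if w<l: a+=90; w,l=l,w
    return np.round([x,y,w,l,(a+90)%180-90],1)
E
python3 - <<'E'
from h import *
from scipy.optimize import least_squares
np.set_printoptions(precision=3,suppress=True)
a=get_image("top");b=get_image("scene")
c=cv2.resize(a[70:240,100:290],None,fx=3.1,fy=3.1,interpolation=cv2.INTER_CUBIC)
d=cv2.resize(b[250:390,290:500],None,fx=2.8,fy=2.8,interpolation=cv2.INTER_CUBIC)
cv2.imwrite("pics/t1.png",c[:,:,::-1]);cv2.imwrite("pics/s1.png",d[:,:,::-1])
for n,h in(("pack0",.024),("trafo0",.046),("reel",.048)):
  for r in regions_of(n,"top"):
    if r["confidence"]>.3: print(n,round(r["confidence"],2),itempose(r["pixels"],h),r["pixels"].sum(),r["pixel"])
print(tri([200.1,164.3],[402.2,281.4]),tri([233.9,197.9],[391.9,263.2]))
for n in("chest","knob_grip"):
  for cam in("top","scene"):
    for r in regions_of(n,cam)[:1]: print(n,cam,r["confidence"],r["pixels"].sum(),itempose(r["pixels"],.135,cam),r["pixel"])
E
```

```text
pack0 0.54 [ 648.9 -386.7   92.8   43.    38.4] 377 [425.8, 170.8]
pack0 0.54 [ 515.1 -412.4   96.8   39.1  -86.2] 377 [433.6, 211.6]
trafo0 0.76 [ 495.8 -173.1   68.    48.2   -9.3] 339 [361.3, 216.8]
trafo0 0.73 [ 451.4 -274.6   64.1   49.4   -7.7] 332 [391.5, 233.4]
reel 0.66 [ 621.1 -161.7   64.    55.6  -26.2] 309 [359.3, 173.7]
(array([0.619, 0.287, 0.194]), np.float64(0.007628423355754316)) (array([0.537, 0.204, 0.119]), np.float64(0.0069760838131885435))
chest top 0.71 13974 [651.8 305.6 421.8 337.2 -47.9] [198.0, 160.7]
chest scene 0.65 19916 [686.  337.3 421.3 359.7 -48.8] [399.5, 334.9]
knob_grip scene 0.75 349 [593.6 273.6  85.2  54.8  55.9] [402.0, 287.0]
```

View pics/t1.png

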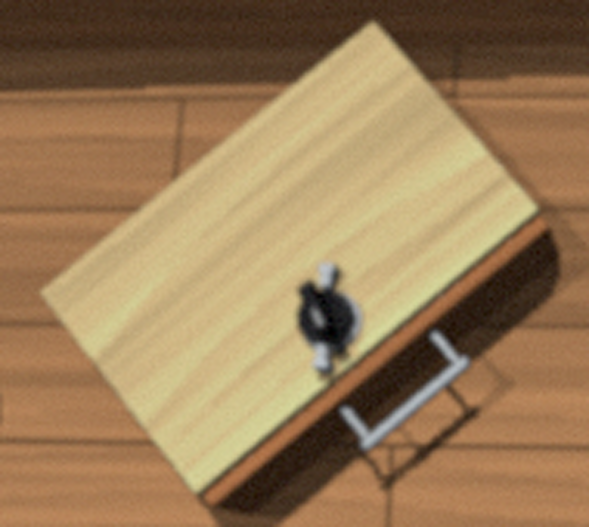

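View pics/s1.png

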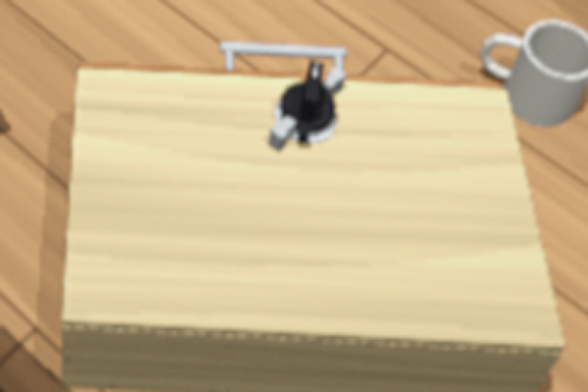

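Run:
```python
from h import *
from scipy.optimize import least_squares
np.set_printoptions(precision=4,suppress=True)
T=np.array([[41,293],[375,20],[540,210],[200,492]])/3.1+[100,70]
S=np.array([[561,345],[65,322],[78,70],[508,88]])/2.8+[290,250]
L=np.array([[.13,.21],[.13,-.21],[-.13,-.21],[-.13,.21]])
def W(q,l,z):
  c,s=np.cos(q[2]),np.sin(q[2]);return [q[0]+c*l[0]-s*l[1],q[1]+s*l[0]+c*l[1],z]
def f(q): return np.concatenate([proj(c,W(q,l,.135))-p for c,P in(("top",T),("scene",S)) for l,p in zip(L,P)])
for k in range(1):
  r=least_squares(f,[.66,.31,.6]);print(r.x,r.fun.reshape(-1,2))
q=r.x
for n,l,z in(("knob",(-.085,.01),.182),("handle",(-.19,0),.1)):
  X=W(q,l,z);print(n,np.array(X),proj("top",X),proj("scene",X))
for c,px,z in(("top",[200.1,164.3],.182),("scene",[402.2,281.4],.182),("top",[233.9,197.9],.1),("scene",[391.9,263.2],.1)):print(atz(c,px,z))
for n in("knob_grip","drawer_handle"):
  for c in("top","scene"):print(n,c,[(r["pixel"],round(r["confidence"],2)) for r in pinpoint(n,c)[:1]])
print(q[2], np.degrees(q[2]))
```

```text
[0.6788 0.3312 0.7268] [[-1.1544 -0.5159]
 [-1.2779 -0.3036]
 [-0.8132 -1.1318]
 [-1.8007  0.5367]
 [ 1.1809 -0.5162]
 [-1.5256 -1.3912]
 [-0.814  -1.4266]
 [-1.3773 -0.6774]]
knob [0.6087 0.2821 0.182 ] [201.6909 169.4731] [400.7909 280.7223]
handle [0.5369 0.2049 0.1   ] [233.8453 199.6396] [390.2152 267.3719]
[0.6237 0.2877 0.182 ]
[0.6078 0.286  0.182 ]
[0.5421 0.205  0.1   ]
[0.5213 0.199  0.1   ]
knob_grip top [([202.6, 169.1], 0.67)]
knob_grip scene [([398.7, 281.1], 0.74)]
drawer_handle top [([234.1, 199.2], 0.6)]
drawer_handle scene [([391.0, 265.9], 0.87)]
0.7268204848153309 41.643746243570796
```

Two fits agree: knob at (0.609, 0.2825), handle at (0.537, 0.205), chest yaw 41.6°. The bar lies along chest x. Next I'll work out the approach row.

```bash
cat > go.py <<'E'
import sys
from h import *
# usage: go.py x y z yawdeg(tool y, world) -> row ; modulo half turn nearest unless 5th arg 'full'
def row(x,y,z,yaw=None,full=False):
    s=observe();R=np.array(s["tool_rot"]);p=np.array(s["ee_pos"])
    d=R.T@(np.array([x,y,z])-p)*100
    cur=np.degrees(np.arctan2(R[1,1],R[0,1]));t=0
    if yaw is not None:
        t=(cur-yaw+180)%360-180
        if not full: t=(t+90)%180-90
    print("row",np.round(d,2).tolist(),round(np.radians(t),3),"yaw",round(cur,1),"p",p.round(4),"gap",round(s["finger_gap"],4),"F",np.round(s["ft_force"],1),"j7",round(s["joint_pos"][6],2),"t",round(s["time_s"],1))
if __name__=="__main__":
    a=[float(v) for v in sys.argv[1:5]]; row(*a,full=len(sys.argv)>5)
E
cat > cw.py <<'E'
import numpy as np
Q=[.6788,.3312,.7268]
def cw(lx,ly):
    c,s=np.cos(Q[2]),np.sin(Q[2]);return Q[0]+c*lx-s*ly,Q[1]+s*lx+c*ly
E
python3 go.py .609 .2825 .25 131.6 full
```

```text
row [-51.38, -21.79, -3.54] -0.991 yaw 74.8 p [0.1701 0.6273 0.2146] gap 0.092 F [-0.2 -0.5  0.9] j7 -0.06 t 1.9
```

```bash
python3 -m crank '[[[0,0,-3.5],-0.1],[[-51.4,-21.8,-3.5],-0.99],[[-51.4,-21.8,-3.5],-0.99],[[-51.4,-21.8,-3.5],-0.99],[[-51.4,-21.8,-3.5],-0.99],[[-51.4,-21.8,-3.5],-0.99],[[-51.4,-21.8,-3.5],-0.99],[[-51.4,-21.8,-3.5],-0.99]]' 0.45 60; python3 go.py .609 .2825 .25 131.6 full
```

```text
time_s: 2.62
ee_pos: [0.3949, 0.4506, 0.2499]
tool_rot: [[-0.769, -0.639, 0.0], [-0.639, 0.769, 0.0], [-0.001, 0.0, -1.0]]
ft_force: [0.3, 0.3, 0.3]
finger_gap: 0.0419
finger_force: 0.0
row [-5.73, -26.61, -0.01] -0.033 yaw 129.7 p [0.3949 0.4506 0.2499] gap 0.0419 F [0.3 0.3 0.3] j7 1.32 t 2.6
```

```bash
python3 -m crank '[[[-5.7,-26.6,0],-0.03],[[-5.7,-26.6,0],-0.03],[[-5.7,-26.6,0],-0.03],[[-5.7,-26.6,0],-0.03],[[-5.7,-26.6,0],-0.03],[[-5.7,-26.6,0],-0.03],[[-5.7,-26.6,0],-0.03],[[-5.7,-26.6,0],-0.03]]'
python3 - <<'E'
from h import *
a=get_image("top");b=get_image("scene")
c=cv2.resize(a[130:210,160:260],None,fx=4,fy=4,interpolation=cv2.INTER_CUBIC)
d=cv2.resize(b[210:310,340:460],None,fx=3.2,fy=3.2,interpolation=cv2.INTER_CUBIC)
cv2.imwrite("pics/k.png",np.hstack([c[:320],d[:320,:384]])[:,:,::-1])
E
python3 go.py .609 .2825 .17 131.6 full
```

```text
time_s: 3.28
ee_pos: [0.6111, 0.2758, 0.2491]
tool_rot: [[-0.76, -0.65, 0.002], [-0.65, 0.76, -0.003], [0.0, -0.004, -1.0]]
ft_force: [0.5, -0.8, -0.4]
finger_gap: 0.0415
finger_force: 0.0
row [-0.23, -0.11, 7.92] -0.011 yaw 131.0 p [0.6066 0.2818 0.2492] gap 0.0413 F [-0.6 -0.2  0.9] j7 1.8 t 3.4
```

View pics/k.png

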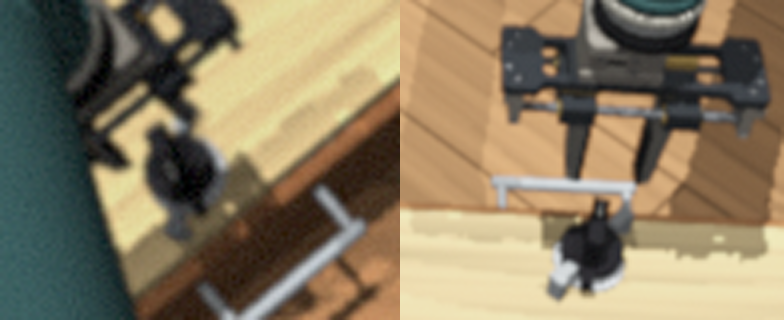

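The fingers straddle the knob bar: tips at (575,175) and (640,178) in the crop, with the bar at about (600,205). Lowering and gripping.

```bash
python3 -m crank '[[[-0.2,-0.1,4],-0.01],[[-0.2,-0.1,6],-0.01],[[-0.2,-0.1,7.9],-0.01],[[-0.2,-0.1,7.9],-0.01],[[-0.2,-0.1,7.9],-0.01]]'; python3 -m crank '[[[0,0,0],0],[[0,0,0],0],[[0,0,0],0],[[0,0,0],0],[[0,0,0],0]]' 0 60;  python3 go.py .609 .2825 .17 131.6 full
```

```text
time_s: 3.8
ee_pos: [0.6067, 0.2848, 0.1701]
tool_rot: [[-0.745, -0.667, -0.002], [-0.667, 0.745, -0.0], [0.002, 0.001, -1.0]]
ft_force: [0.9, 0.4, 0.5]
finger_gap: 0.0413
finger_force: 0.0
time_s: 4.22
ee_pos: [0.6094, 0.2831, 0.1721]
tool_rot: [[-0.748, -0.664, 0.002], [-0.664, 0.748, 0.001], [-0.002, -0.001, -1.0]]
ft_force: [0.1, -1.2, 4.6]
finger_gap: 0.0132
finger_force: 59.6
row [0.07, -0.02, 0.21] 0.0 yaw 131.6 p [0.6094 0.2831 0.1721] gap 0.0132 F [ 0.1 -1.2  4.6] j7 1.81 t 4.2
```

```bash
python3 -m crank '[[[0,0,0.5],0],[[0,0,1.0],0],[[0,0,1.3],0],[[0,0,1.3],0]]';  python3 go.py .609 .2825 .17 131.6 full
```

```text
time_s: 4.55
ee_pos: [0.6095, 0.2833, 0.1604]
tool_rot: [[-0.747, -0.664, 0.003], [-0.664, 0.747, 0.001], [-0.003, -0.001, -1.0]]
ft_force: [-3.0, -1.4, 12.5]
finger_gap: 0.0134
finger_force: 59.6
row [0.09, -0.02, -0.96] 0.0 yaw 131.6 p [0.6095 0.2833 0.1604] gap 0.0134 F [-3.  -1.4 12.5] j7 1.81 t 4.5
```

```bash
python3 -m crank '[[[0,0,0.4],0],[[0,0,0.4],0],[[0,0,0.4],0]]'
```

```text
time_s: 4.8
ee_pos: [0.6097, 0.2834, 0.1598]
tool_rot: [[-0.748, -0.664, 0.004], [-0.664, 0.748, 0.002], [-0.004, -0.001, -1.0]]
ft_force: [-8.2, -4.7, 26.3]
finger_gap: 0.0133
finger_force: 59.7
```

```bash
python3 -m crank '[[[0,0,0],0.1],[[0,0,0],0.2],[[0,0,0],0.3],[[0,0,0],0.42],[[0,0,0],0.54],[[0,0,0],0.66],[[0,0,0],0.78],[[0,0,0],0.9]]';python3 -m crank '[[[0,0,0],0.1],[[0,0,0],0.2],[[0,0,0],0.3],[[0,0,0],0.42],[[0,0,0],0.52],[[0,0,0],0.62],[[0,0,0],0.62],[[0,0,0],0.62]]'; python3 go.py .609 .2825 .17 40
```

```text
time_s: 5.47
ee_pos: [0.6096, 0.2839, 0.1598]
tool_rot: [[-0.984, 0.178, 0.003], [0.178, 0.984, 0.003], [-0.003, 0.004, -1.0]]
ft_force: [-8.0, -2.7, 26.7]
finger_gap: 0.0136
finger_force: 59.8
time_s: 6.13
ee_pos: [0.6098, 0.2842, 0.1598]
tool_rot: [[-0.702, 0.712, 0.004], [0.712, 0.702, 0.004], [0.0, 0.005, -1.0]]
ft_force: [-7.9, -3.2, 27.9]
finger_gap: 0.0138
finger_force: 59.7
row [-0.06, -0.17, -1.02] 0.08 yaw 44.6 p [0.6098 0.2842 0.1598] gap 0.0138 F [-7.9 -3.2 27.9] j7 0.47 t 6.1
```

```bash
python3 -m crank '[[[0,0,-0.8],0],[[0,0,-1.4],0],[[0,0,-1.6],0],[[0,0,-1.6],0]]';python3 -m crank '[[[0,0,0],0],[[0,0,0],0],[[0,0,0],0],[[0,0,-4],0],[[0,0,-7],0]]' 0.45;  python3 - <<'E'
from cw import *;from go import row
x,y=cw(-.165,-.005);print(x,y);row(x,y,.25,131.6,True)
E
```

```text
time_s: 6.47
ee_pos: [0.6095, 0.2841, 0.1714]
tool_rot: [[-0.702, 0.712, 0.003], [0.712, 0.702, 0.002], [-0.0, 0.004, -1.0]]
ft_force: [1.2, 2.3, 5.9]
finger_gap: 0.0137
finger_force: 59.7
time_s: 6.88
ee_pos: [0.6074, 0.2825, 0.2386]
tool_rot: [[-0.702, 0.713, -0.004], [0.713, 0.702, -0.003], [0.001, -0.005, -1.0]]
ft_force: [1.0, 0.5, 0.6]
finger_gap: 0.0411
finger_force: 0.0
0.5588171549026226 0.2178240021770976
row [-1.2, -8.0, -1.1] -1.519 yaw 44.6 p [0.6074 0.2825 0.2386] gap 0.0411 F [1.  0.5 0.6] j7 0.44 t 6.9
```

```bash
python3 -m crank '[[[-1.2,-8,-1],0.12],[[-1.2,-8,-1],0.24],[[-1.2,-8,-1],0.36],[[-1.2,-8,-1],0.48],[[-1.2,-8,-1],0.6],[[-1.2,-8,-1],0.72],[[-1.2,-8,-1],0.84],[[-1.2,-8,-1],0.96]]' 0 20;python3 -m crank '[[[0,0,0],0.12],[[0,0,0],0.24],[[0,0,0],0.36],[[0,0,0],0.48],[[0,0,0],0.6],[[0,0,0],0.66],[[0,0,0],0.66]]'
python3 - <<'E'
from cw import *;from go import *
x,y=cw(-.165,-.005);row(x,y,.075,131.6)
for n in("knob_grip","drawer_handle"):
  for c in("top","scene"):print(n,c,[(r["pixel"],round(r["confidence"],2),atz(c,r["pixel"],.1)) for r in pinpoint(n,c)[:1]])
E
```

```text
time_s: 7.55
ee_pos: [0.5594, 0.2181, 0.2489]
tool_rot: [[0.187, 0.982, -0.001], [0.982, -0.187, -0.001], [-0.001, -0.001, -1.0]]
ft_force: [-0.7, 1.1, -0.3]
finger_gap: 0.0002
finger_force: 0.0
time_s: 8.13
ee_pos: [0.5595, 0.2182, 0.2488]
tool_rot: [[0.747, 0.665, -0.001], [0.665, -0.747, -0.001], [-0.002, 0.0, -1.0]]
ft_force: [-0.3, 0.2, -0.5]
finger_gap: 0.0003
finger_force: 0.0
row [-0.04, -0.02, 17.38] 0.001 yaw -48.3 p [0.5595 0.2182 0.2488] gap 0.0003 F [-0.3  0.2 -0.5] j7 -1.0 t 8.1
knob_grip top [([201.8, 168.9], 0.67, array([0.63052644, 0.30781546, 0.1       ]))]
knob_grip scene [([307.7, 215.8], 0.72, array([ 0.56101092, -0.11041703,  0.1       ]))]
drawer_handle top [([232.8, 202.4], 0.81, array([0.52850179, 0.20765758, 0.1       ]))]
drawer_handle scene [([391.7, 265.4], 0.59, array([0.52811771, 0.20355871, 0.1       ]))]
```

```bash
python3 -m crank '[[[-0.3,0,4],0],[[-0.3,0,8],0],[[-0.3,0,12],0],[[-0.3,0,15],0],[[-0.3,0,16],0],[[-0.3,0,17],0],[[-0.3,0,17],0]]'
```

```text
time_s: 8.92
ee_pos: [0.5576, 0.2161, 0.0789]
tool_rot: [[0.746, 0.666, -0.001], [0.666, -0.746, -0.001], [-0.001, -0.0, -1.0]]
ft_force: [0.4, -0.5, -0.3]
finger_gap: 0.0004
finger_force: 0.0
```

```bash
python3 -m crank '[[[-1,0,0],0],[[-2.5,0,0],0],[[-4.5,0,0],0],[[-6.5,0,0],0],[[-8.5,0,0],0],[[-10.5,0,0],0],[[-12.5,0,0],0],[[-13.5,0,0],0]]';python3 -m crank '[[[-0.3,0,0],0],[[-0.6,0,0],0],[[-0.9,0,0],0],[[-0.9,0,0],0]]'
```

```text
time_s: 9.58
ee_pos: [0.4563, 0.1258, 0.0813]
tool_rot: [[0.747, 0.665, 0.002], [0.665, -0.747, 0.003], [0.003, -0.001, -1.0]]
ft_force: [3.0, 3.5, 0.2]
finger_gap: 0.0006
finger_force: 2.9
time_s: 9.92
ee_pos: [0.4532, 0.1226, 0.0809]
tool_rot: [[0.745, 0.667, 0.006], [0.667, -0.745, 0.003], [0.006, 0.002, -1.0]]
ft_force: [3.6, 4.9, 2.8]
finger_gap: 0.0007
finger_force: 2.6
```

```bash
python3 -m crank '[[[1.0,0,0],0],[[1.0,0,-4],0],[[1.0,0,-8],0],[[1.0,0,-12],0],[[1,0,-17],0]]'
python3 - <<'E'
from cw import *;from go import *
np.set_printoptions(precision=3,suppress=True)
for n,h in(("pack0",.024),("trafo0",.046)):
  for r in regions_of(n,"top"):
    if r["confidence"]>.3: print(n,round(r["confidence"],2),itempose(r["pixels"],h),r["pixel"])
  for c in("top","scene"):print([(atz(c,r["pixel"],0)[:2],round(r["confidence"],2)) for r in pinpoint(n,c)])
for n,z in(("drawer_handle",.1),("wide_bay",.02),("narrow_bay",.02)):
  for c in("top","scene"):print(n,c,[(atz(c,r["pixel"],z)[:2],round(r["confidence"],2)) for r in pinpoint(n,c)])
print(cw(-.19-.135,0))
a=save("top","t2.png")
c=cv2.resize(a[140:260,320:480],None,fx=4.5,fy=4.5,interpolation=cv2.INTER_CUBIC);cv2.imwrite("pics/i2.png",c[:,:,::-1])
E
```

```text
time_s: 10.33
ee_pos: [0.4577, 0.1267, 0.2426]
tool_rot: [[0.746, 0.665, -0.001], [0.665, -0.746, -0.003], [-0.003, 0.002, -1.0]]
ft_force: [0.1, 0.9, 0.3]
finger_gap: 0.0002
finger_force: 0.0
pack0 0.69 [ 647.9 -384.6   92.9   42.1   38.9] [423.8, 169.5]
pack0 0.58 [ 515.3 -412.1   96.    38.8  -86.7] [435.2, 210.2]
[(array([ 0.522, -0.411]), 0.67), (array([0.571, 0.36 ]), 0.57)]
[(array([ 0.653, -0.381]), 0.73), (array([ 0.51 , -0.414]), 0.58)]
trafo0 0.69 [ 451.3 -274.3   64.8   48.7   -8.5] [390.3, 234.2]
trafo0 0.66 [ 496.5 -175.5   61.9   41.7   -9.4] [361.5, 216.4]
trafo0 0.53 [637.2 319.   72.3  55.4  64.3] [203.8, 170.5]
[(array([ 0.444, -0.271]), 0.77), (array([ 0.502, -0.174]), 0.6)]
[(array([ 0.451, -0.273]), 0.73), (array([ 0.495, -0.175]), 0.55)]
drawer_handle top [(array([0.529, 0.208]), 0.81), (array([ 0.712, -0.251]), 0.59)]
drawer_handle scene [(array([0.528, 0.204]), 0.59)]
wide_bay top [(array([0.697, 0.217]), 0.66)]
wide_bay scene []
narrow_bay top [(array([0.573, 0.364]), 0.8), (array([ 0.631, -0.175]), 0.36)]
narrow_bay scene [(array([0.478, 0.169]), 0.51)]
(np.float64(0.4359260159703091), np.float64(0.11524345834972835))
```

View pics/t2.png

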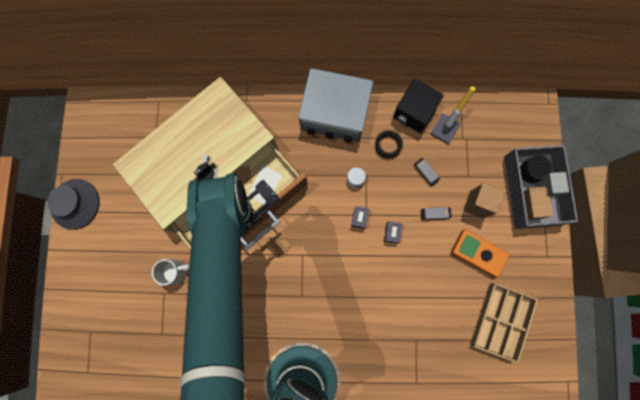

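View pics/i2.png

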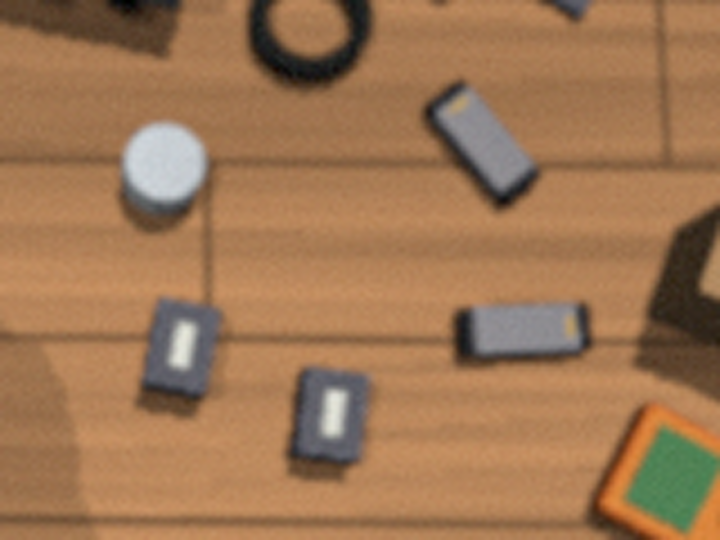

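The drawer is open: its front runs from about (193,245) to (305,178). The trafos and packs haven't moved. I'll start with trafo0.

```bash
python3 go.py .498 -.174 .12 -99
```

```text
row [-16.99, 25.16, 12.1] 0.885 yaw -48.3 p [0.4575 0.1269 0.2407] gap 0.0007 F [ 0.5 -0.3 -0.3] j7 -1.03 t 11.0
```

```bash
python3 -m crank '[[[-17,25.2,12],0.12],[[-17,25.2,12],0.25],[[-17,25.2,12],0.37],[[-17,25.2,12],0.5],[[-17,25.2,12],0.62],[[-17,25.2,12],0.74],[[-17,25.2,12],0.88],[[-17,25.2,12],0.88]]' 0.85 35
python3 - <<'E'
from go import *
a=get_image("top");b=get_image("scene")
row(.498,-.174,.01,-99)
for n,h in(("trafo0",.046),("pack0",.024)):
  for r in regions_of(n,"top"):
    if r["confidence"]>.3: print(n,round(r["confidence"],2),itempose(r["pixels"],h),r["pixel"])
  print([(atz("scene",r["pixel"],0)[:2],round(r["confidence"],2)) for r in pinpoint(n,"scene")])
E
```

```text
time_s: 11.65
ee_pos: [0.4982, -0.1767, 0.1198]
tool_rot: [[0.988, -0.157, -0.001], [-0.157, -0.988, -0.001], [-0.001, 0.002, -1.0]]
ft_force: [0.3, 0.7, 0.3]
finger_gap: 0.0516
finger_force: 0.0
row [0.05, -0.75, 10.97] -0.005 yaw -99.3 p [ 0.4966 -0.1809  0.1198] gap 0.06 F [-1.  -0.3 -0.4] j7 -0.93 t 11.8
trafo0 0.53 [ 449.3 -272.8   61.1   52.9   -9.7] [390.9, 235.4]
[(array([ 0.49461631, -0.17147832]), 0.77), (array([ 0.45756896, -0.27772599]), 0.53)]
pack0 0.86 [ 513.9 -412.2   95.4   36.   -86.7] [433.6, 211.4]
pack0 0.7 [ 647.4 -385.8   91.1   44.1   39.8] [425.0, 171.4]
[(array([ 0.64145428, -0.39174064]), 0.83), (array([ 0.51969504, -0.41578434]), 0.81)]
```

```bash
python3 -m crank '[[[0,0,0],0],[[0,0,0],0],[[0,0,3],0],[[0,0,6],0],[[0,0,9],0],[[0,0,11],0],[[0,0,11],0]]' 0.85; python3 -m crank '[[[0,0,0],0],[[0,0,0],0],[[0,0,0],0],[[0,0,0],0],[[0,0,0],0]]' 0 35; python3 go.py .498 -.174 .17 -99
```

```text
time_s: 12.53
ee_pos: [0.4966, -0.1717, 0.0084]
tool_rot: [[0.989, -0.149, -0.005], [-0.149, -0.989, 0.002], [-0.006, -0.001, -1.0]]
ft_force: [-1.0, 0.5, 0.9]
finger_gap: 0.078
finger_force: 0.0
time_s: 12.95
ee_pos: [0.4995, -0.1739, 0.0123]
tool_rot: [[0.989, -0.15, 0.002], [-0.15, -0.989, -0.0], [0.002, -0.0, -1.0]]
ft_force: [0.2, -0.6, 0.4]
finger_gap: 0.047
finger_force: 0.2
row [-0.11, 0.03, -15.77] 0.006 yaw -98.7 p [ 0.4995 -0.1739  0.0123] gap 0.047 F [ 0.2 -0.6  0.4] j7 -0.78 t 12.9
```

```bash
python3 -m crank '[[[0,0,0],0],[[0,0,0],0],[[0,0,-4],0],[[0,0,-8],0],[[0,0,-12],0],[[0,0,-16],0],[[0,0,-18],0],[[0,0,-18],0]]' 0 35
python3 - <<'E'
from cw import *;from go import *
a=get_image("top");b=get_image("scene")
c,s=np.cos(Q[2]),np.sin(Q[2])
for n,z in(("drawer_handle",.1),("wide_bay",.02),("narrow_bay",.02)):
  for cam in("top","scene"):
    for r in pinpoint(n,cam):
      w=atz(cam,r["pixel"],z)[:2]-np.array(Q[:2]);print(n,cam,round(r["confidence"],2),np.round(r["pixel"]),"local",np.round([c*w[0]+s*w[1],-s*w[0]+c*w[1]],3))
cv2.imwrite("pics/d3.png",cv2.resize(a[110:260,150:320],None,fx=3.5,fy=3.5,interpolation=cv2.INTER_CUBIC)[:,:,::-1])
x,y=cw(-.197,.145);print(x,y);row(x,y,.22,-48.4)
E
```

```text
time_s: 13.62
ee_pos: [0.5009, -0.1751, 0.1953]
tool_rot: [[0.988, -0.151, 0.008], [-0.151, -0.989, -0.0], [0.008, -0.001, -1.0]]
ft_force: [0.1, -0.6, -3.7]
finger_gap: 0.0438
finger_force: 34.9
drawer_handle top 0.86 [264. 233.] local [-0.325 -0.005]
drawer_handle scene 0.3 [236. 203.] local [-0.423 -0.492]
wide_bay top 0.97 [262. 186.] local [-0.192 -0.093]
wide_bay top 0.61 [359. 177.] local [-0.373 -0.341]
wide_bay scene 0.72 [356. 278.] local [-0.205 -0.094]
narrow_bay top 0.94 [216. 228.] local [-0.201  0.105]
narrow_bay scene 0.67 [422. 286.] local [-0.188  0.107]
0.4352311587903431 0.3086562737821589
row [-13.5, -46.76, -2.99] -0.878 yaw -98.7 p [ 0.4978 -0.174   0.19  ] gap 0.0439 F [ 0.7  0.4 -4.1] j7 -1.02 t 14.0
```

View pics/d3.png

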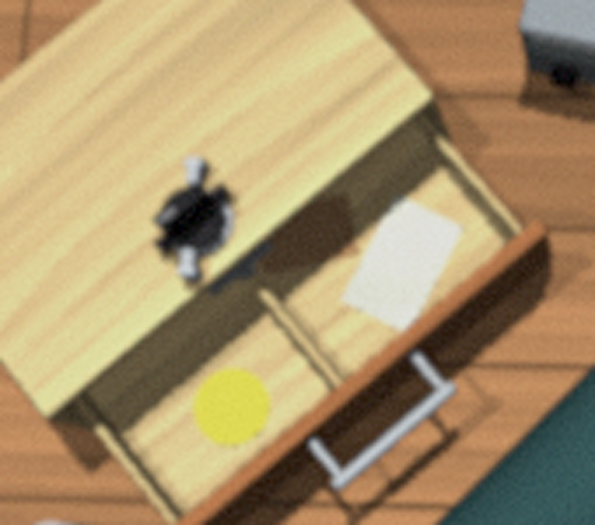

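The drawer is fully open. The knob is turned, the narrow bay (yellow disc) is at crop (232,405), the wide bay (white sheet) at (402,262). Carrying trafo0 over.

```bash
python3 -m crank '[[[-13.5,-46.8,-3],-0.11],[[-13.5,-46.8,-3],-0.22],[[-13.5,-46.8,-3],-0.33],[[-13.5,-46.8,-3],-0.44],[[-13.5,-46.8,-3],-0.55],[[-13.5,-46.8,-3],-0.66],[[-13.5,-46.8,-3],-0.77],[[-13.5,-46.8,-3],-0.88]]';python3 - <<'E'
from cw import *;from go import *
x,y=cw(-.197,.147);row(x,y,.22,-48.4)
E
```

```text
time_s: 14.68
ee_pos: [0.4548, 0.1576, 0.2116]
tool_rot: [[0.743, 0.67, -0.0], [0.67, -0.743, 0.0], [-0.0, -0.0, -1.0]]
ft_force: [1.2, -0.3, -4.2]
finger_gap: 0.0439
finger_force: 34.9
row [8.66, -12.73, -0.84] 0.008 yaw -48.0 p [0.4548 0.1576 0.2116] gap 0.0439 F [ 1.2 -0.3 -4.2] j7 -1.03 t 14.7
```

```bash
python3 -m crank '[[[8.6,-12.7,0],0],[[8.6,-12.7,0],0],[[8.6,-12.7,0],0],[[8.6,-12.7,0],0],[[8.6,-12.7,0],0],[[8.6,-12.7,0],0],[[8.6,-12.7,0],0],[[8.6,-12.7,0],0]]';python3 - <<'E'
from cw import *;from go import *
x,y=cw(-.197,.147);row(x,y,.034,-48.4)
E
```

```text
time_s: 15.35
ee_pos: [0.4358, 0.3061, 0.2114]
tool_rot: [[0.748, 0.664, -0.0], [0.664, -0.748, -0.001], [-0.001, 0.001, -1.0]]
ft_force: [0.1, -0.0, -3.9]
finger_gap: 0.0438
finger_force: 34.9
row [0.15, -0.44, 17.74] -0.0 yaw -48.4 p [0.4358 0.3061 0.2114] gap 0.0438 F [ 0.1 -0.  -3.9] j7 -1.27 t 15.3
```

```bash
python3 -m crank '[[[0.1,-0.3,4],0],[[0.1,-0.3,8],0],[[0.1,-0.3,12],0],[[0.1,-0.3,15],0],[[0.1,-0.3,16.5],0],[[0.1,-0.3,17.6],0],[[0.1,-0.3,17.6],0],[[0.1,-0.3,17.6],0]]'; python3 -m crank '[[[0,0,0],0],[[0,0,0],0],[[0,0,-1],0],[[0,0,-5],0],[[0,0,-9],0],[[0,0,-13],0],[[0,0,-17],0],[[0,0,-18],0]]' 0.62; python3 go.py .449 -.273 .12 -98.7
```

```text
time_s: 16.02
ee_pos: [0.435, 0.3102, 0.0362]
tool_rot: [[0.747, 0.665, 0.001], [0.665, -0.747, 0.0], [0.001, 0.0, -1.0]]
ft_force: [0.2, -1.8, -3.1]
finger_gap: 0.0439
finger_force: 34.9
time_s: 16.68
ee_pos: [0.4373, 0.3124, 0.2233]
tool_rot: [[0.747, 0.665, 0.008], [0.665, -0.747, 0.009], [0.012, -0.002, -1.0]]
ft_force: [1.2, 0.5, -0.1]
finger_gap: 0.0571
finger_force: 0.0
row [-38.18, 44.51, 9.8] 0.879 yaw -48.3 p [0.4373 0.3124 0.2233] gap 0.0571 F [ 1.2  0.5 -0.1] j7 -1.28 t 16.7
```

```bash
python3 -m crank '[[[-38,44.5,1],0.11],[[-38,44.5,1],0.22],[[-38,44.5,1],0.33],[[-38,44.5,1],0.44],[[-38,44.5,1],0.55],[[-38,44.5,1],0.66],[[-38,44.5,1],0.77],[[-38,44.5,1],0.88]]' 0.85 35;python3 - <<'E'
from go import *
a=get_image("top");b=get_image("scene")
row(.449,-.273,.12,-98.7)
for n,h in(("trafo0",.046),("pack0",.024)):
  for r in regions_of(n,"top"):
    if r["confidence"]>.3: print(n,round(r["confidence"],2),itempose(r["pixels"],h),r["pixel"])
  print([(atz("scene",r["pixel"],0)[:2],round(r["confidence"],2)) for r in pinpoint(n,"scene")])
E
```

```text
time_s: 17.35
ee_pos: [0.441, -0.0239, 0.2109]
tool_rot: [[0.988, -0.156, 0.002], [-0.156, -0.988, 0.003], [0.001, -0.003, -1.0]]
ft_force: [0.3, -0.4, 0.4]
finger_gap: 0.0783
finger_force: 0.0
row [4.77, 24.01, 9.09] -0.013 yaw -99.4 p [ 0.4411 -0.0284  0.2111] gap 0.0779 F [-0.7  1.  -0.4] j7 -1.52 t 17.4
trafo0 0.83 [431.8 309.   69.8  47.2  39.8] [202.0, 234.3]
trafo0 0.76 [ 451.2 -274.4   64.6   49.4   -7.3] [394.1, 236.7]
[(array([0.42539945, 0.31031256]), 0.6), (array([ 0.45902349, -0.27990917]), 0.52)]
pack0 0.86 [ 648.2 -386.9   90.    38.5   37.2] [425.1, 170.0]
pack0 0.52 [ 514.8 -412.6   94.4   34.7  -89.5] [435.7, 213.4]
[(array([ 0.63905552, -0.39647428]), 0.66), (array([ 0.50356076, -0.42324609]), 0.66)]
```

```bash
python3 -m crank '[[[4.7,24.2,9],0],[[4.7,24.2,9],0],[[4.7,24.2,9],0],[[4.7,24.2,9],0],[[4.7,24.2,9],0],[[4.7,24.2,9],0],[[4.7,24.2,9],0],[[4.7,24.2,9],0]]'; python3 -m crank '[[[0,0,0],0],[[0,0,0],0],[[0,0,0],0]]'; python3 go.py .45 -.2735 .01 -98.7
```

```text
time_s: 18.32
ee_pos: [0.4505, -0.2712, 0.1189]
tool_rot: [[0.988, -0.154, -0.002], [-0.154, -0.988, -0.001], [-0.002, 0.002, -1.0]]
ft_force: [-0.6, 0.3, 0.4]
finger_gap: 0.0785
finger_force: 0.0
time_s: 18.57
ee_pos: [0.4524, -0.2663, 0.1203]
tool_rot: [[0.989, -0.147, 0.001], [-0.147, -0.989, 0.001], [0.001, -0.001, -1.0]]
ft_force: [0.5, -0.3, 0.6]
finger_gap: 0.0782
finger_force: 0.0
row [-0.13, 0.76, 11.03] 0.004 yaw -98.4 p [ 0.4524 -0.2663  0.1203] gap 0.0782 F [ 0.5 -0.3  0.6] j7 -0.74 t 18.6
```

```bash
python3 -m crank '[[[-0.1,0.6,0],0],[[-0.1,0.6,3],0],[[-0.1,0.6,6],0],[[-0.1,0.6,9],0],[[-0.1,0.6,11],0],[[-0.1,0.6,11],0],[[-0.1,0.6,11],0]]' 0.85; python3 -m crank '[[[0,0,0],0],[[0,0,0],0],[[0,0,0],0],[[0,0,0],0],[[0,0,0],0],[[0,0,0],0],[[0,0,0],0]]' 0 35; python3 -m crank '[[[0,0,-4],0],[[0,0,-8],0],[[0,0,-12],0],[[0,0,-16],0],[[0,0,-20],0],[[0,0,-20],0]]';python3 - <<'E'
from cw import *;from go import *
x,y=cw(-.197,.064);row(x,y,.22,-48.4)
E
```

```text
time_s: 19.15
ee_pos: [0.4492, -0.274, 0.0101]
tool_rot: [[0.989, -0.15, -0.001], [-0.15, -0.989, 0.0], [-0.001, -0.0, -1.0]]
ft_force: [-0.5, 0.5, 0.6]
finger_gap: 0.0782
finger_force: 0.0
time_s: 19.73
ee_pos: [0.4499, -0.2744, 0.0106]
tool_rot: [[0.989, -0.15, 0.001], [-0.15, -0.989, 0.0], [0.001, -0.0, -1.0]]
ft_force: [-0.3, 2.1, 6.2]
finger_gap: 0.0437
finger_force: 34.9
time_s: 20.23
ee_pos: [0.4522, -0.2773, 0.2162]
tool_rot: [[0.988, -0.152, 0.01], [-0.152, -0.988, -0.004], [0.011, 0.002, -1.0]]
ft_force: [1.3, -1.5, -3.1]
finger_gap: 0.0438
finger_force: 34.9
row [-4.33, -52.49, -0.54] -0.878 yaw -98.7 p [ 0.4522 -0.2773  0.2162] gap 0.0438 F [ 1.3 -1.5 -3.1] j7 -0.84 t 20.2
```

```bash
python3 -m crank '[[[-4.3,-52.5,-0.6],-0.11],[[-4.3,-52.5,-0.6],-0.22],[[-4.3,-52.5,-0.6],-0.33],[[-4.3,-52.5,-0.6],-0.44],[[-4.3,-52.5,-0.6],-0.55],[[-4.3,-52.5,-0.6],-0.66],[[-4.3,-52.5,-0.6],-0.77],[[-4.3,-52.5,-0.6],-0.88]]';python3 - <<'E'
from cw import *;from go import *
x,y=cw(-.197,.064);row(x,y,.22,-48.4)
E
```

```text
time_s: 20.9
ee_pos: [0.4714, 0.0602, 0.2131]
tool_rot: [[0.742, 0.67, -0.001], [0.67, -0.742, 0.001], [-0.0, -0.001, -1.0]]
ft_force: [0.9, -0.3, -2.9]
finger_gap: 0.044
finger_force: 34.9
row [13.9, -12.77, -0.68] 0.008 yaw -47.9 p [0.4714 0.0602 0.2131] gap 0.044 F [ 0.9 -0.3 -2.9] j7 -0.84 t 20.9
```

```bash
python3 -m crank '[[[13.9,-12.8,-0.5],0],[[13.9,-12.8,-0.5],0],[[13.9,-12.8,-0.5],0],[[13.9,-12.8,-0.5],0],[[13.9,-12.8,-0.5],0],[[13.9,-12.8,-0.5],0],[[13.9,-12.8,-0.5],0],[[13.9,-12.8,-0.5],0]]';python3 - <<'E'
from cw import *;from go import *
x,y=cw(-.197,.064);row(x,y,.032,-48.4)
E
```

```text
time_s: 21.57
ee_pos: [0.4905, 0.2446, 0.2178]
tool_rot: [[0.747, 0.665, -0.002], [0.665, -0.747, -0.002], [-0.002, 0.0, -1.0]]
ft_force: [-0.2, -1.5, -2.2]
finger_gap: 0.0445
finger_force: 34.9
row [0.17, -0.36, 18.58] 0.001 yaw -48.3 p [0.4905 0.2446 0.2178] gap 0.0445 F [-0.2 -1.5 -2.2] j7 -1.12 t 21.6
```

```bash
python3 -m crank '[[[0.1,-0.6,4],0],[[0.1,-0.6,8],0],[[0.1,-0.6,12],0],[[0.1,-0.6,15],0],[[0.1,-0.6,17],0],[[0.1,-0.6,18.5],0],[[0.1,-0.6,18.5],0],[[0.1,-0.6,18.5],0]]'; python3 -m crank '[[[0,0,0],0],[[0,0,0],0],[[0,0,-1],0],[[0,0,-5],0],[[0,0,-9],0],[[0,0,-13],0],[[0,0,-17],0],[[0,0,-18],0]]' 0.6; python3 go.py .514 -.413 .12 2.5
```

```text
time_s: 22.23
ee_pos: [0.4879, 0.2492, 0.0335]
tool_rot: [[0.748, 0.664, -0.001], [0.664, -0.748, -0.001], [-0.002, 0.0, -1.0]]
ft_force: [0.1, 0.6, -3.6]
finger_gap: 0.0436
finger_force: 34.9
time_s: 22.9
ee_pos: [0.4912, 0.2522, 0.2213]
tool_rot: [[0.747, 0.665, 0.009], [0.665, -0.747, 0.007], [0.012, 0.0, -1.0]]
ft_force: [1.4, 0.8, -0.3]
finger_gap: 0.0552
finger_force: 0.0
row [-42.65, 51.19, 9.66] -0.887 yaw -48.3 p [0.4912 0.2522 0.2213] gap 0.0552 F [ 1.4  0.8 -0.3] j7 -1.13 t 22.9
```

```bash
python3 -m crank '[[[-42.6,51.2,0],-0.11],[[-42.6,51.2,0],-0.22],[[-42.6,51.2,0],-0.33],[[-42.6,51.2,0],-0.44],[[-42.6,51.2,0],-0.55],[[-42.6,51.2,0],-0.66],[[-42.6,51.2,0],-0.77],[[-42.6,51.2,0],-0.89]]' 0.75 35;python3 - <<'E'
from go import *
a=get_image("top");b=get_image("scene")
row(.514,-.413,.12,2.5)
for n,h in(("trafo0",.046),("pack0",.024)):
  for r in regions_of(n,"top"):
    if r["confidence"]>.3: print(n,round(r["confidence"],2),itempose(r["pixels"],h),r["pixel"])
  print([(atz("scene",r["pixel"],0)[:2],round(r["confidence"],2)) for r in pinpoint(n,"scene")])
print([(atz("top",r["pixel"],0)[:2],round(r["confidence"],2)) for r in pinpoint("pack0","top")])
E
```

```text
time_s: 23.57
ee_pos: [0.499, -0.0699, 0.2149]
tool_rot: [[-0.027, 1.0, 0.002], [1.0, 0.027, 0.001], [0.001, 0.002, -1.0]]
ft_force: [1.2, 0.8, 0.6]
finger_gap: 0.0691
finger_force: 0.0
row [-33.84, 0.99, 9.58] -0.029 yaw 0.8 p [ 0.4989 -0.0747  0.2153] gap 0.0689 F [ 0.1  1.4 -0.7] j7 0.3 t 23.7
trafo0 0.72 [433.5 309.9  72.7  50.6  40.4] [201.1, 232.9]
trafo0 0.61 [489.8 253.5  72.1  47.7  46.5] [222.5, 219.0]
trafo0 0.45 [ 387.9 -538.2  163.2   87.9   62.1] [479.2, 252.8]
[(array([0.42149759, 0.30952582]), 0.62), (array([0.47708022, 0.24801873]), 0.48), (array([ 0.39043059, -0.55383103]), 0.23)]
pack0 0.65 [ 513.7 -410.9   92.9   35.5  -86.5] [431.4, 209.5]
[(array([ 0.52389398, -0.4091231 ]), 0.77), (array([ 0.6439694 , -0.38856749]), 0.76), (array([0.48115198, 0.25438817]), 0.37)]
[(array([ 0.65551454, -0.38202511]), 0.85), (array([ 0.51877032, -0.41130928]), 0.85)]
```

Both trafos are in the narrow bay. Next is pack B at (0.515, -0.412).

```bash
python3 -m crank '[[[-33.7,1.2,9.5],-0.03],[[-33.7,1.2,9.5],-0.03],[[-33.7,1.2,9.5],-0.03],[[-33.7,1.2,9.5],-0.03],[[-33.7,1.2,9.5],-0.03],[[-33.7,1.2,9.5],-0.03],[[-33.7,1.2,9.5],-0.03],[[-33.7,1.2,9.5],-0.03]]'; python3 -m crank '[[[0,0,0],0],[[0,0,0],0],[[0,0,0],0],[[0,0,0],0],[[0,0,0],0],[[0,0,0],0]]'; python3 go.py .516 -.412 .004 3
```

```text
time_s: 24.58
ee_pos: [0.5192, -0.3877, 0.1224]
tool_rot: [[-0.055, 0.998, -0.0], [0.998, 0.055, 0.001], [0.001, -0.0, -1.0]]
ft_force: [0.1, 0.5, 0.7]
finger_gap: 0.069
finger_force: 0.0
time_s: 25.08
ee_pos: [0.5192, -0.3862, 0.1241]
tool_rot: [[-0.055, 0.998, 0.001], [0.998, 0.055, 0.001], [0.0, 0.001, -1.0]]
ft_force: [-0.3, -0.2, -0.0]
finger_gap: 0.0691
finger_force: 0.0
row [-2.57, -0.47, 12.0] 0.003 yaw 3.2 p [ 0.5192 -0.3862  0.1241] gap 0.0691 F [-0.3 -0.2 -0. ] j7 1.01 t 25.1
```

```bash
python3 -m crank '[[[-2.6,-0.4,2],0],[[-2.6,-0.4,6],0],[[-2.6,-0.4,9],0],[[-2.6,-0.4,11],0],[[-2.6,-0.4,11.9],0],[[-2.6,-0.4,11.9],0],[[-2.6,-0.4,11.9],0]]'; python3 -m crank '[[[0,0,0],0],[[0,0,0],0],[[0,0,0],0],[[0,0,0],0],[[0,0,0],0],[[0,0,0],0],[[0,0,0],0]]' 0 35; python3 -m crank '[[[0,0,-4],0],[[0,0,-8],0],[[0,0,-12],0],[[0,0,-16],0],[[0,0,-20],0],[[0,0,-20],0]]';python3 - <<'E'
from cw import *;from go import *
x,y=cw(-.197,-.050);row(x,y,.22,-48.4)
E
```

```text
time_s: 25.67
ee_pos: [0.516, -0.4142, 0.0053]
tool_rot: [[-0.053, 0.999, 0.001], [0.999, 0.053, -0.001], [-0.001, 0.001, -1.0]]
ft_force: [0.0, -0.3, 0.1]
finger_gap: 0.0689
finger_force: 0.0
time_s: 26.25
ee_pos: [0.516, -0.4143, 0.0051]
tool_rot: [[-0.053, 0.999, 0.001], [0.999, 0.053, -0.0], [-0.0, 0.001, -1.0]]
ft_force: [-0.0, 0.9, 3.2]
finger_gap: 0.0343
finger_force: 35.0
time_s: 26.75
ee_pos: [0.5178, -0.4177, 0.2128]
tool_rot: [[-0.052, 0.999, 0.01], [0.999, 0.052, -0.007], [-0.008, 0.01, -1.0]]
ft_force: [0.5, -1.1, -1.5]
finger_gap: 0.0339
finger_force: 35.0
row [57.73, 7.71, -1.1] 0.897 yaw 3.0 p [ 0.5178 -0.4177  0.2128] gap 0.0339 F [ 0.5 -1.1 -1.5] j7 1.0 t 26.8
```

```bash
python3 -m crank '[[[57.7,7.7,-1],0.11],[[57.7,7.7,-1],0.22],[[57.7,7.7,-1],0.33],[[57.7,7.7,-1],0.44],[[57.7,7.7,-1],0.55],[[57.7,7.7,-1],0.66],[[57.7,7.7,-1],0.77],[[57.7,7.7,-1],0.9]]';python3 - <<'E'
from cw import *;from go import *
x,y=cw(-.197,-.050);row(x,y,.22,-48.4)
E
```

```text
time_s: 27.42
ee_pos: [0.5411, -0.081, 0.2095]
tool_rot: [[0.747, 0.665, -0.001], [0.665, -0.747, 0.0], [-0.001, -0.001, -1.0]]
ft_force: [0.4, -0.3, -1.3]
finger_gap: 0.0337
finger_force: 35.0
row [17.98, -16.65, -1.05] 0.001 yaw -48.4 p [ 0.5411 -0.081   0.2095] gap 0.0337 F [ 0.4 -0.3 -1.3] j7 -0.38 t 27.4
```

```bash
python3 -m crank '[[[18,-16.6,-0.5],0],[[18,-16.6,-0.5],0],[[18,-16.6,-0.5],0],[[18,-16.6,-0.5],0],[[18,-16.6,-0.5],0],[[18,-16.6,-0.5],0],[[18,-16.6,-0.5],0],[[18,-16.6,-0.5],0]]';python3 -m crank '[[[0,0,0],0],[[0,0,0],0],[[0,0,0],0]]';python3 - <<'E'
from cw import *;from go import *
x,y=cw(-.197,-.050);row(x,y,.0275,-48.4)
E
```

```text
time_s: 28.08
ee_pos: [0.5639, 0.1632, 0.2138]
tool_rot: [[0.74, 0.673, -0.002], [0.673, -0.74, -0.001], [-0.002, -0.0, -1.0]]
ft_force: [0.5, -0.5, -2.3]
finger_gap: 0.0334
finger_force: 35.0
time_s: 28.33
ee_pos: [0.5649, 0.1585, 0.2151]
tool_rot: [[0.746, 0.666, -0.0], [0.666, -0.746, -0.0], [-0.0, 0.0, -1.0]]
ft_force: [-0.2, 0.0, -2.2]
finger_gap: 0.0335
finger_force: 35.0
row [0.3, -0.33, 18.76] 0.003 yaw -48.2 p [0.5649 0.1585 0.2151] gap 0.0335 F [-0.2  0.  -2.2] j7 -0.79 t 28.3
```

```bash
python3 -m crank '[[[0.3,-0.1,4],0],[[0.3,-0.1,8],0],[[0.3,-0.1,12],0],[[0.3,-0.1,15],0],[[0.3,-0.1,17],0],[[0.3,-0.1,18.6],0],[[0.3,-0.1,18.6],0],[[0.3,-0.1,18.6],0]]'; python3 -m crank '[[[0,0,0],0],[[0,0,0],0],[[0,0,-1],0],[[0,0,-5],0],[[0,0,-9],0],[[0,0,-13],0],[[0,0,-17],0],[[0,0,-18],0]]' 0.5; python3 go.py .647 -.385 .12 -51.5
```

```text
time_s: 29.0
ee_pos: [0.5665, 0.1618, 0.0292]
tool_rot: [[0.745, 0.667, -0.001], [0.667, -0.745, -0.001], [-0.001, 0.0, -1.0]]
ft_force: [0.5, -0.1, -1.5]
finger_gap: 0.0337
finger_force: 35.0
time_s: 29.67
ee_pos: [0.5699, 0.1632, 0.2169]
tool_rot: [[0.744, 0.668, 0.01], [0.668, -0.744, 0.005], [0.011, 0.003, -1.0]]
ft_force: [-0.0, 0.1, -0.4]
finger_gap: 0.046
finger_force: 0.0
row [-30.97, 45.92, 9.5] 0.059 yaw -48.1 p [0.5699 0.1632 0.2169] gap 0.046 F [-0.   0.1 -0.4] j7 -0.78 t 29.7
```

```bash
python3 -m crank '[[[-31,46,0],0.06],[[-31,46,0],0.06],[[-31,46,0],0.06],[[-31,46,0],0.06],[[-31,46,0],0.06],[[-31,46,0],0.06],[[-31,46,0],0.06],[[-31,46,0],0.06]]' 0.75 35;python3 - <<'E'
from go import *
a=get_image("top");b=get_image("scene")
row(.647,-.385,.12,-51.5)
for n,h in(("trafo0",.046),("pack0",.024)):
  for r in regions_of(n,"top"):
    if r["confidence"]>.3: print(n,round(r["confidence"],2),itempose(r["pixels"],h),r["pixel"])
  print([(atz("scene",r["pixel"],0)[:2],round(r["confidence"],2)) for r in pinpoint(n,"scene")])
print([(atz("top",r["pixel"],0)[:2],round(r["confidence"],2)) for r in pinpoint("pack0","top")])
E
```

```text
time_s: 30.33
ee_pos: [0.6128, -0.1687, 0.2105]
tool_rot: [[0.782, 0.623, 0.002], [0.623, -0.782, 0.001], [0.002, 0.001, -1.0]]
ft_force: [-0.6, -0.1, 0.3]
finger_gap: 0.069
finger_force: 0.0
row [-9.91, 18.58, 9.26] -0.012 yaw -52.2 p [ 0.6111 -0.1769  0.2114] gap 0.0689 F [-0.2 -0.   0.6] j7 -0.27 t 30.4
trafo0 0.92 [433.9 310.7  74.1  53.   43. ] [203.1, 234.8]
trafo0 0.59 [637.1 317.8  63.2  58.4 -89.7] [204.8, 169.6]
trafo0 0.56 [490.6 252.7  76.5  52.9  43.4] [219.3, 219.9]
trafo0 0.51 [332.9 423.8 100.5  66.6 -47. ] [165.8, 266.5]
trafo0 0.47 [ 643.7 -381.5   88.2   41.3   43.5] [421.3, 170.9]
[(array([0.42152116, 0.30478689]), 0.78), (array([0.4728348 , 0.25437441]), 0.67), (array([0.34564936, 0.05864808]), 0.26)]
pack0 0.86 [ 648.2 -385.7   86.7   40.2   39.9] [423.7, 169.4]
pack0 0.72 [568.7 163.5  90.7  30.5  42. ] [250.3, 192.5]
[(array([ 0.65673963, -0.38996371]), 0.62), (array([0.55066023, 0.15891542]), 0.47), (array([0.31208924, 0.40443918]), 0.36)]
[(array([ 0.64926004, -0.38669673]), 0.69), (array([0.56852859, 0.17229136]), 0.67), (array([0.31655641, 0.39912709]), 0.61)]
```

```bash
python3 -m crank '[[[-9.9,18.6,9],0],[[-9.9,18.6,9],0],[[-9.9,18.6,9],0],[[-9.9,18.6,9],0],[[-9.9,18.6,9],0],[[-9.9,18.6,9],0],[[-9.9,18.6,9],0],[[-9.9,18.6,9],0]]';python3 -m crank '[[[0,0,0],0],[[0,0,0],0],[[0,0,0],0]]'; python3 go.py .648 -.385 .004 -51
```

```text
time_s: 31.35
ee_pos: [0.651, -0.3732, 0.1183]
tool_rot: [[0.782, 0.623, -0.001], [0.623, -0.782, 0.001], [-0.001, -0.002, -1.0]]
ft_force: [-0.3, 0.4, -0.5]
finger_gap: 0.069
finger_force: 0.0
time_s: 31.6
ee_pos: [0.6525, -0.3716, 0.1202]
tool_rot: [[0.78, 0.625, 0.002], [0.625, -0.78, 0.001], [0.002, 0.0, -1.0]]
ft_force: [0.4, 0.3, 0.1]
finger_gap: 0.0688
finger_force: 0.0
row [-1.21, 0.76, 11.61] -0.005 yaw -51.3 p [ 0.6525 -0.3716  0.1202] gap 0.0688 F [0.4 0.3 0.1] j7 0.01 t 31.6
```

```bash
python3 -m crank '[[[-1.2,0.8,2],0],[[-1.2,0.8,6],0],[[-1.2,0.8,9],0],[[-1.2,0.8,11],0],[[-1.2,0.8,11.5],0],[[-1.2,0.8,11.5],0],[[-1.2,0.8,11.5],0]]'; python3 -m crank '[[[0,0,0],0],[[0,0,0],0],[[0,0,0],0],[[0,0,0],0],[[0,0,0],0],[[0,0,0],0],[[0,0,0],0]]' 0 35; python3 -m crank '[[[0,0,-4],0],[[0,0,-8],0],[[0,0,-12],0],[[0,0,-16],0],[[0,0,-20],0],[[0,0,-20],0]]';python3 - <<'E'
from cw import *;from go import *
x,y=cw(-.197,-.135);row(x,y,.22,-48.4)
E
```

```text
time_s: 32.18
ee_pos: [0.6478, -0.3876, 0.0057]
tool_rot: [[0.782, 0.624, 0.002], [0.624, -0.782, -0.001], [0.001, 0.002, -1.0]]
ft_force: [0.6, -0.4, 0.5]
finger_gap: 0.0689
finger_force: 0.0
time_s: 32.77
ee_pos: [0.6472, -0.3884, 0.0048]
tool_rot: [[0.782, 0.623, 0.001], [0.623, -0.782, -0.001], [0.0, 0.002, -1.0]]
ft_force: [0.7, -0.0, 1.9]
finger_gap: 0.0337
finger_force: 35.0
time_s: 33.27
ee_pos: [0.6492, -0.3907, 0.2136]
tool_rot: [[0.782, 0.623, 0.011], [0.623, -0.782, -0.007], [0.004, 0.012, -1.0]]
ft_force: [0.3, -2.8, 0.1]
finger_gap: 0.0335
finger_force: 35.0
row [28.35, -40.07, -1.0] -0.054 yaw -51.5 p [ 0.6492 -0.3907  0.2136] gap 0.0335 F [ 0.3 -2.8  0.1] j7 -0.02 t 33.3
```

```bash
python3 -m crank '[[[28.3,-40,-1],-0.05],[[28.3,-40,-1],-0.05],[[28.3,-40,-1],-0.05],[[28.3,-40,-1],-0.05],[[28.3,-40,-1],-0.05],[[28.3,-40,-1],-0.05],[[28.3,-40,-1],-0.05],[[28.3,-40,-1],-0.05]]';python3 -m crank '[[[0,0,0],0]]'
python3 - <<'E'
from cw import *;from go import *
x,y=cw(-.197,-.135);row(x,y,.22,-48.4)
E
```

```text
time_s: 33.93
ee_pos: [0.6267, -0.0528, 0.2102]
tool_rot: [[0.75, 0.661, -0.002], [0.661, -0.75, 0.001], [-0.001, -0.001, -1.0]]
ft_force: [0.7, 0.1, -1.5]
finger_gap: 0.0335
finger_force: 35.0
time_s: 34.02
ee_pos: [0.6277, -0.0423, 0.2091]
tool_rot: [[0.741, 0.672, -0.003], [0.672, -0.741, 0.007], [0.002, -0.007, -1.0]]
ft_force: [1.2, 1.7, -2.4]
finger_gap: 0.0341
finger_force: 35.0
row [9.04, -10.94, -0.99] 0.01 yaw -47.8 p [ 0.6277 -0.0423  0.2091] gap 0.0341 F [ 1.2  1.7 -2.4] j7 -0.41 t 34.0
```

```bash
python3 -m crank '[[[9,-11,-0.5],0],[[9,-11,-0.5],0],[[9,-11,-0.5],0],[[9,-11,-0.5],0],[[9,-11,-0.5],0],[[9,-11,-0.5],0],[[9,-11,-0.5],0]]';python3 - <<'E'
from cw import *;from go import *
x,y=cw(-.197,-.135);row(x,y,.0275,-48.4)
E
```

```text
time_s: 34.6
ee_pos: [0.6223, 0.0852, 0.2157]
tool_rot: [[0.751, 0.66, -0.001], [0.66, -0.751, -0.001], [-0.001, 0.0, -1.0]]
ft_force: [0.6, -0.6, -2.2]
finger_gap: 0.0336
finger_force: 35.0
row [0.88, -1.14, 18.81] -0.005 yaw -48.7 p [0.6223 0.0852 0.2157] gap 0.0336 F [ 0.6 -0.6 -2.2] j7 -0.64 t 34.6
```

```bash
python3 -m crank '[[[0.8,-1,1],0],[[0.8,-1,4],0],[[0.8,-1,8],0],[[0.8,-1,12],0],[[0.8,-1,16],0],[[0.8,-1,18.7],0],[[0.8,-1,18.7],0],[[0.8,-1,18.7],0]]'; python3 -m crank '[[[0,0,0],0],[[0,0,0],0],[[0,0,-1],0],[[0,0,-5],0],[[0,0,-9],0],[[0,0,-13],0],[[0,0,-17],0],[[0,0,-20],0]]' 0.5; python3 -m crank '[[[-20,25,0],0],[[-20,25,0],0],[[-20,25,0],0],[[-20,25,0],0],[[-20,25,0],0],[[-20,25,0],0],[[-20,25,0],0],[[-20,25,0],0]]' 0;python3 - <<'E'
from cw import *;from go import *
a=get_image("top");b=get_image("scene");c,s=np.cos(Q[2]),np.sin(Q[2])
for n,h in(("trafo0",.066),("pack0",.044)):
  for r in regions_of(n,"top"):
    if r["confidence"]>.3:
      q=itempose(r["pixels"],h);w=q[:2]/1000-np.array(Q[:2]);print(n,round(r["confidence"],2),q,r["pixel"],"local",np.round([c*w[0]+s*w[1],-s*w[0]+c*w[1]],3))
  print([(atz("scene",r["pixel"],0)[:2],round(r["confidence"],2)) for r in pinpoint(n,"scene")])
print([(atz("top",r["pixel"],.1)[:2],round(r["confidence"],2)) for r in pinpoint("drawer_handle","top")])
x,y=cw(-.3,-.005);row(x,y,.25,-48.4)
cv2.imwrite("pics/d4.png",cv2.resize(a,None,fx=1.25,fy=1.25,interpolation=cv2.INTER_CUBIC)[:,:,::-1])
E
```

```text
time_s: 35.27
ee_pos: [0.6212, 0.0983, 0.0273]
tool_rot: [[0.752, 0.659, -0.003], [0.659, -0.752, -0.001], [-0.003, -0.001, -1.0]]
ft_force: [0.0, 0.6, -2.2]
finger_gap: 0.0334
finger_force: 35.0
time_s: 35.93
ee_pos: [0.6231, 0.0993, 0.2344]
tool_rot: [[0.751, 0.66, 0.005], [0.66, -0.751, 0.002], [0.005, 0.002, -1.0]]
ft_force: [0.2, -0.1, -0.1]
finger_gap: 0.0458
finger_force: 0.0
time_s: 36.6
ee_pos: [0.6364, -0.225, 0.2315]
tool_rot: [[0.753, 0.658, 0.003], [0.658, -0.753, -0.002], [0.001, 0.003, -1.0]]
ft_force: [-0.2, 1.2, 0.4]
finger_gap: 0.0007
finger_force: 0.0
trafo0 0.9 [432.1 303.7  68.3  48.9  41.2] [203.2, 232.6] local [-0.203  0.143]
trafo0 0.76 [489.  247.3  72.1  49.8  43.4] [222.4, 218.2] local [-0.198  0.063]
trafo0 0.58 [533.7 195.  412.1 185.4 -47.5] [239.1, 198.3] local [-0.199 -0.005]
[(array([0.48223948, 0.25329707]), 0.72), (array([0.57812341, 0.11485617]), 0.57), (array([0.41645053, 0.29880652]), 0.46)]
pack0 0.9 [562.8 159.4  92.9  33.3  43.9] [251.6, 196.6] local [-0.201 -0.051]
pack0 0.84 [621.8  97.7  95.7  34.6  41.7] [271.1, 174.4] local [-0.198 -0.137]
[(array([0.60820824, 0.09639307]), 0.59), (array([0.54607676, 0.15873999]), 0.43)]
[(array([ 0.52901917, -0.51026539]), 0.74), (array([0.43489151, 0.11688728]), 0.6)]
row [9.47, -37.83, -2.03] -0.001 yaw -48.5 p [ 0.6379 -0.2178  0.2295] gap 0.0002 F [-0.4  0.  -0.5] j7 -0.17 t 37.0
```

View pics/d4.png

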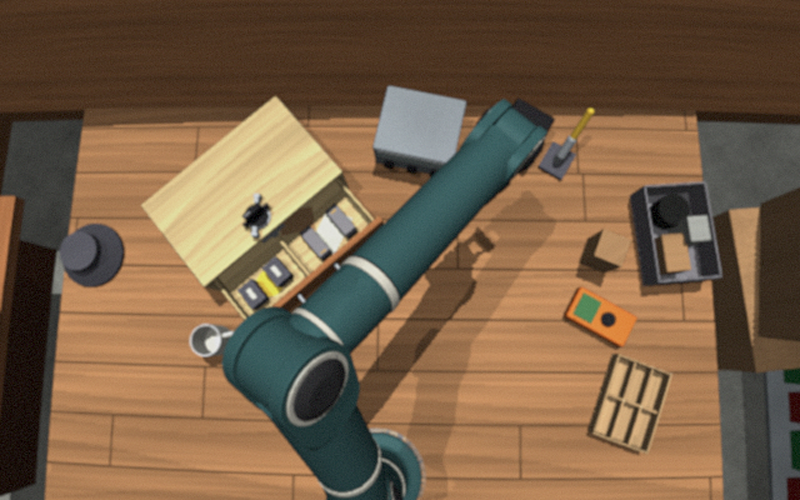

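The picture shows all four items in the right bays: trafos at (253,293) and (278,271), packs at (315,240) and (342,218). None are left on the bench. Closing the drawer.

```bash
python3 -m crank '[[[9.4,-37.8,-1],0],[[9.4,-37.8,-1],0],[[9.4,-37.8,-1],0],[[9.4,-37.8,-1],0],[[9.4,-37.8,-1],0],[[9.4,-37.8,-1],0],[[9.4,-37.8,-1],0],[[9.4,-37.8,-1],0]]';python3 -m crank '[[[0,0,0],0],[[0,0,0],0],[[0,0,0],0]]'
python3 - <<'E'
from cw import *;from go import *
x,y=cw(-.3,-.005);row(x,y,.078,-48.4)
E
```

```text
time_s: 37.62
ee_pos: [0.4821, 0.079, 0.2376]
tool_rot: [[0.748, 0.663, -0.0], [0.663, -0.748, 0.001], [0.001, -0.001, -1.0]]
ft_force: [1.4, 0.8, 0.4]
finger_gap: 0.0001
finger_force: 0.0
time_s: 37.87
ee_pos: [0.4839, 0.0767, 0.2379]
tool_rot: [[0.749, 0.663, 0.001], [0.663, -0.749, 0.001], [0.001, 0.0, -1.0]]
ft_force: [0.3, -0.9, -0.7]
finger_gap: 0.0006
finger_force: 0.0
row [1.45, -5.57, 15.99] -0.001 yaw -48.5 p [0.4839 0.0767 0.2379] gap 0.0006 F [ 0.3 -0.9 -0.7] j7 -0.81 t 37.9
```

```bash
python3 -m crank '[[[1.4,-5.6,0],0],[[1.4,-5.6,0],0],[[1.4,-5.6,0],0],[[1.4,-5.6,3],0],[[1.4,-5.6,7],0],[[1.4,-5.6,11],0],[[1.4,-5.6,14],0],[[1.4,-5.6,15.5],0]]';python3 -m crank '[[[0,0,0.3],0],[[0,0,0.3],0]]'
python3 - <<'E'
from cw import *;from go import *
x,y=cw(-.153,-.005);row(x,y,.078,-48.4)
E
```

```text
time_s: 38.53
ee_pos: [0.4564, 0.1235, 0.0792]
tool_rot: [[0.753, 0.658, -0.004], [0.658, -0.753, -0.004], [-0.005, 0.001, -1.0]]
ft_force: [-0.7, -0.6, -0.1]
finger_gap: 0.0004
finger_force: 0.0
time_s: 38.7
ee_pos: [0.458, 0.1245, 0.079]
tool_rot: [[0.753, 0.658, -0.001], [0.658, -0.753, -0.002], [-0.002, 0.001, -1.0]]
ft_force: [-0.4, 0.0, -0.1]
finger_gap: 0.0005
finger_force: 0.0
row [14.94, -0.4, 0.07] -0.007 yaw -48.8 p [0.458  0.1245 0.079 ] gap 0.0005 F [-0.4  0.  -0.1] j7 -0.67 t 38.7
```

```bash
python3 -m crank '[[[0.8,0,0],0],[[1.8,0,0],0],[[3.2,-0.1,0],0],[[4.8,-0.1,0],0],[[6.4,-0.2,0],0],[[8,-0.2,0],0],[[9.6,-0.3,0],0],[[11,-0.3,0],0]]';python3 -m crank '[[[1,0,0],0],[[2,0,0],0],[[2.8,0,0],0],[[3.4,0,0],0],[[3.8,0,0],0],[[3.8,0,0],0]]'
python3 - <<'E'
from cw import *;from go import *
x,y=cw(-.153,-.005);row(x,y,.078,-48.4)
E
```

```text
time_s: 39.37
ee_pos: [0.54, 0.2026, 0.0812]
tool_rot: [[0.75, 0.662, 0.003], [0.662, -0.75, 0.0], [0.002, 0.002, -1.0]]
ft_force: [-1.9, -3.3, -0.1]
finger_gap: 0.0003
finger_force: 1.4
time_s: 39.87
ee_pos: [0.5654, 0.2263, 0.0796]
tool_rot: [[0.75, 0.661, -0.003], [0.661, -0.75, -0.001], [-0.003, -0.001, -1.0]]
ft_force: [-4.2, -3.3, 4.9]
finger_gap: 0.0002
finger_force: 2.8
row [0.15, 0.2, 0.16] -0.004 yaw -48.6 p [0.5654 0.2263 0.0796] gap 0.0002 F [-4.2 -3.3  4.9] j7 -0.79 t 39.9
```

```bash
python3 -m crank '[[[0.5,0,0],0],[[0.8,0,0],0],[[0.8,0,0],0],[[0.8,0,0],0],[[0.8,0,0],0]]'
python3 - <<'E'
from cw import *;from go import *
x,y=cw(-.153,-.005);row(x,y,.078,-48.4)
E
```

```text
time_s: 40.28
ee_pos: [0.565, 0.2263, 0.0795]
tool_rot: [[0.752, 0.659, -0.018], [0.659, -0.752, -0.006], [-0.017, -0.007, -1.0]]
ft_force: [-24.4, -14.9, 24.2]
finger_gap: 0.0003
finger_force: 14.8
row [0.18, 0.23, 0.15] -0.007 yaw -48.8 p [0.565  0.2263 0.0795] gap 0.0003 F [-24.4 -14.9  24.2] j7 -0.79 t 40.3
```

```bash
python3 -m crank '[[[-0.8,0,0],0],[[-1.8,0,0],0],[[-1.8,0,-3],0],[[-1.8,0,-7],0],[[-1.8,0,-11],0],[[-1.8,0,-15],0],[[-1.8,0,-17],0]]' 0.45; python3 go.py .6096 .2838 .25 44.6 full
```

```text
time_s: 40.87
ee_pos: [0.5609, 0.2211, 0.2545]
tool_rot: [[0.75, 0.661, 0.006], [0.661, -0.75, 0.004], [0.007, 0.001, -1.0]]
ft_force: [-0.0, -0.3, -0.6]
finger_gap: 0.0409
finger_force: 0.0
row [7.79, -1.48, 0.5] -1.627 yaw -48.6 p [0.5609 0.2211 0.2545] gap 0.0409 F [-0.  -0.3 -0.6] j7 -0.93 t 40.9
```

```bash
python3 -m crank '[[[7.8,-1.5,0],-0.12],[[7.8,-1.5,0],-0.24],[[7.8,-1.5,0],-0.36],[[7.8,-1.5,0],-0.48],[[7.8,-1.5,0],-0.6],[[7.8,-1.5,0],-0.72],[[7.8,-1.5,0],-0.84],[[7.8,-1.5,0],-0.96]]';python3 -m crank '[[[0,0,0],-0.12],[[0,0,0],-0.24],[[0,0,0],-0.36],[[0,0,0],-0.48],[[0,0,0],-0.6],[[0,0,0],-0.67],[[0,0,0],-0.67],[[0,0,0],-0.67]]'
python3 - <<'E'
from h import *
from go import row
a=get_image("top");b=get_image("scene")
row(.6095,.284,.171,44.6,True)
for c in("top","scene"):print([(atz(c,r["pixel"],.1)[:2],round(r["confidence"],2)) for r in pinpoint("drawer_handle",c)])
c=cv2.resize(a[110:230,140:290],None,fx=2.5,fy=2.5,interpolation=cv2.INTER_CUBIC)
d=cv2.resize(b[210:310,340:460],None,fx=3,fy=3,interpolation=cv2.INTER_CUBIC)
cv2.imwrite("pics/k2.png",np.hstack([c,d])[:,:,::-1])
E
```

```text
time_s: 41.53
ee_pos: [0.6075, 0.2839, 0.2495]
tool_rot: [[-0.118, 0.993, 0.001], [0.993, 0.118, 0.001], [0.001, 0.001, -1.0]]
ft_force: [1.1, -0.3, -0.8]
finger_gap: 0.0416
finger_force: 0.0
time_s: 42.2
ee_pos: [0.6075, 0.2836, 0.2496]
tool_rot: [[-0.703, 0.711, 0.0], [0.711, 0.703, 0.001], [0.0, 0.001, -1.0]]
ft_force: [-0.5, 0.3, -0.2]
finger_gap: 0.0417
finger_force: 0.0
row [-0.11, 0.18, 7.85] 0.001 yaw 44.7 p [0.6075 0.2835 0.2495] gap 0.0415 F [ 1.4  0.6 -0.4] j7 0.49 t 42.3
[(array([0.54150456, 0.20645922]), 0.78)]
[(array([0.52064289, 0.20072273]), 0.65)]
```

View pics/k2.png

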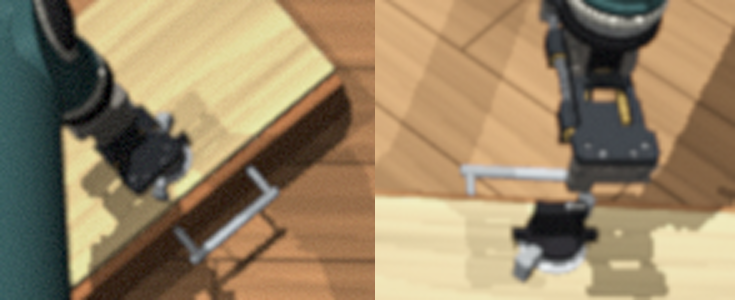

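The drawer is shut, with its front flush at (180,210) in the crop. The knob bar sits crosswise under the gripper. Gripping it to lock.

```bash
python3 -m crank '[[[-0.1,0.1,4],0],[[-0.1,0.1,6],0],[[-0.1,0.1,7.9],0],[[-0.1,0.1,7.9],0],[[-0.1,0.1,7.9],0]]'; python3 -m crank '[[[0,0,0],0],[[0,0,0],0],[[0,0,0],0],[[0,0,0],0],[[0,0,0],0]]' 0 60;  python3 -m crank '[[[0,0,0.5],0],[[0,0,1.0],0],[[0,0,1.4],0],[[0,0,1.7],0],[[0,0,1.7],0],[[0,0,1.7],0]]'
```

```text
time_s: 42.82
ee_pos: [0.6085, 0.2832, 0.1699]
tool_rot: [[-0.704, 0.71, -0.001], [0.71, 0.704, -0.001], [0.0, -0.002, -1.0]]
ft_force: [0.4, 0.2, 0.8]
finger_gap: 0.0415
finger_force: 0.0
time_s: 43.23
ee_pos: [0.6097, 0.2839, 0.1717]
tool_rot: [[-0.704, 0.71, 0.002], [0.71, 0.704, 0.001], [-0.001, 0.003, -1.0]]
ft_force: [0.4, 0.6, 3.0]
finger_gap: 0.0135
finger_force: 60.0
time_s: 43.73
ee_pos: [0.61, 0.2839, 0.1594]
tool_rot: [[-0.704, 0.71, 0.003], [0.71, 0.704, 0.004], [0.001, 0.004, -1.0]]
ft_force: [-8.8, -2.3, 27.4]
finger_gap: 0.0131
finger_force: 60.0
```

```bash
python3 -m crank '[[[0,0,0],-0.1],[[0,0,0],-0.2],[[0,0,0],-0.3],[[0,0,0],-0.42],[[0,0,0],-0.54],[[0,0,0],-0.66],[[0,0,0],-0.78],[[0,0,0],-0.9]]';python3 -m crank '[[[0,0,0],-0.1],[[0,0,0],-0.2],[[0,0,0],-0.3],[[0,0,0],-0.42],[[0,0,0],-0.52],[[0,0,0],-0.62],[[0,0,0],-0.62],[[0,0,0],-0.62]]'; python3 go.py .609 .2825 .17 131.6 full;python3 -c "
from bench import *;print(observe()['moment'])"
```

```text
time_s: 44.4
ee_pos: [0.6099, 0.2836, 0.1594]
tool_rot: [[-0.993, -0.116, 0.003], [-0.116, 0.993, 0.003], [-0.003, 0.002, -1.0]]
ft_force: [-8.3, -3.8, 26.0]
finger_gap: 0.0134
finger_force: 60.0
time_s: 45.07
ee_pos: [0.61, 0.2835, 0.1594]
tool_rot: [[-0.745, -0.667, 0.003], [-0.667, 0.745, 0.002], [-0.004, -0.0, -1.0]]
ft_force: [-7.3, -3.4, 26.3]
finger_gap: 0.0137
finger_force: 60.0
row [0.13, -0.01, -1.06] 0.004 yaw 131.8 p [0.61   0.2835 0.1594] gap 0.0137 F [-7.3 -3.4 26.3] j7 1.86 t 45.1
[-0.92312774  2.11388056 -0.04640225]
```

Turned fully back. Releasing and checking.

```bash
python3 -m crank '[[[0,0,-0.8],0],[[0,0,-1.4],0],[[0,0,-1.7],0],[[0,0,-1.7],0]]';python3 -m crank '[[[0,0,0],0],[[0,0,0],0],[[0,0,0],0],[[0,0,-4],0],[[0,0,-8],0],[[0,0,-11],0]]' 0.45; python3 -m crank '[[[-10,20,0],0],[[-10,20,0],0],[[-10,20,0],0],[[-10,20,0],0],[[-10,20,0],0],[[-10,20,0],0],[[-10,20,0],0],[[-10,20,0],0]]'
python3 - <<'E'
from h import *
a=get_image("top");b=get_image("scene")
for n,z in(("drawer_handle",.1),("knob_grip",.182),("reel",0),("tape",0),("meter",0),("mug",0),("bulb_box",0),("pack0",0),("trafo0",0)):
  for c in("top","scene"):print(n,c,[(np.round(atz(c,r["pixel"],z)[:2],3),round(r["confidence"],2)) for r in pinpoint(n,c)])
c=cv2.resize(a[90:250,120:300],None,fx=2.2,fy=2.2,interpolation=cv2.INTER_CUBIC)
d=cv2.resize(b[250:330,340:460],None,fx=3.2,fy=3.2,interpolation=cv2.INTER_CUBIC)
o=np.zeros((352,784,3),np.uint8);o[:c.shape[0],:c.shape[1]]=c;o[:d.shape[0],400:400+d.shape[1]]=d
cv2.imwrite("pics/f.png",o[:,:,::-1])
E
```

```text
time_s: 45.4
ee_pos: [0.6096, 0.2833, 0.1714]
tool_rot: [[-0.745, -0.667, 0.002], [-0.667, 0.745, 0.001], [-0.002, -0.001, -1.0]]
ft_force: [0.4, 0.3, 5.0]
finger_gap: 0.0136
finger_force: 60.0
time_s: 45.9
ee_pos: [0.6091, 0.2835, 0.2827]
tool_rot: [[-0.745, -0.667, 0.001], [-0.667, 0.745, 0.0], [-0.001, -0.0, -1.0]]
ft_force: [0.8, 0.4, 0.1]
finger_gap: 0.0414
finger_force: 0.0
time_s: 46.57
ee_pos: [0.549, 0.4996, 0.2793]
tool_rot: [[-0.743, -0.669, -0.001], [-0.669, 0.743, -0.002], [0.002, -0.001, -1.0]]
ft_force: [0.3, 0.4, -0.1]
finger_gap: 0.0416
finger_force: 0.0
drawer_handle top [(array([0.534, 0.208]), 0.66), (array([0.674, 0.196]), 0.49)]
drawer_handle scene [(array([0.539, 0.201]), 0.66)]
knob_grip top [(array([0.616, 0.28 ]), 0.68)]
knob_grip scene [(array([0.6  , 0.276]), 0.87)]
reel top [(array([ 0.628, -0.165]), 0.74)]
reel scene [(array([ 0.619, -0.159]), 0.56)]
tape top [(array([ 0.735, -0.27 ]), 0.79), (array([ 0.634, -0.17 ]), 0.58)]
tape scene [(array([ 0.75 , -0.263]), 0.5), (array([ 0.395, -0.565]), 0.21)]
meter top [(array([ 0.391, -0.535]), 0.94)]
meter scene [(array([ 0.388, -0.572]), 0.69)]
mug top [(array([0.31 , 0.404]), 0.95), (array([ 0.543, -0.539]), 0.26)]
mug scene [(array([0.319, 0.416]), 0.65)]
bulb_box top [(array([ 0.546, -0.551]), 0.78)]
bulb_box scene [(array([ 0.539, -0.554]), 0.77)]
pack0 top [(array([ 0.742, -0.268]), 0.51), (array([0.552, 0.227]), 0.49)]
pack0 scene []
trafo0 top []
trafo0 scene [(array([ 0.744, -0.269]), 0.31)]
```

View pics/f.png

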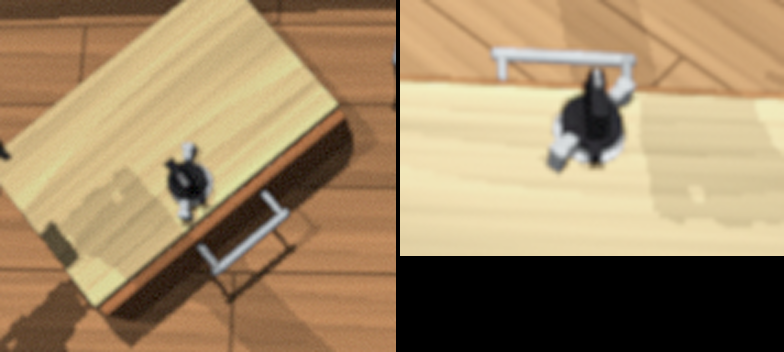

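The drawer is shut and the knob bar is back in its starting direction at (187,183), sprung out. The bystanders haven't moved and nothing is left on the bench.

```bash
python3 -m crank '[[[0,0,0],0],[[0,0,0],0],[[0,0,0],0]]' | head -1; python3 -c "
from bench import *;print(close_job())"
```

```text
time_s: 47.82
the job is handed in; nothing more can be done
None
```

The job is handed in at about 48 s: two packs are in the wide bay, two transformers are in the narrow one, the drawer is shut and the knob is locked and sprung out, with the bystanders unmoved in the final pictures.

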